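Load a keyed ratchet disc in the sloping stand and turn it to its stop

ROBOT

A 7-joint arm with a two-finger parallel gripper is mounted at the origin on the work surface. World frame = base frame: x ahead of the robot, y to its left, z up, the work surface at z = 0. Lengths are in m, angles in rad, forces in N, time in s.
With the tool pointing down it reaches from about 0.425 to 0.975 m from the base axis. Payload 16.7 kg.
Tool frame: the origin (TCP) lies at the centre of the arm's flange, where the gripper is bolted on; the fingertips stand 173 mm ahead of it and the grasp point (between the pads) lies 155 mm ahead of it; z points along the fingers, y is the direction in which the jaws open and shut (so a half turn about z gives the same grasp; the last joint's range is limited). The gripper opens to 85 mm and grips with 20 to 120 N. Pads are 22 mm wide; open, the fingers measure 114 mm over their backs; the gripper's body (76 mm by 85 mm) begins 54 mm behind the grasp point. The pads swing forward as they close: fully open they stand 13 mm farther back than shut.
Start: joints at [0.98, 0.426, 0.074, 1.606, -0.034, 1.111, -0.067], TCP at [0.289, -0.61, 0.405] pointing down, gripper open.
Joint ranges: [-2.85, 2.85], [-0.5, 2.14], [-1.23, 1.37], [0.21, 2.46], [-1.02, 4.16], [0.16, 2.05], [-2.73, 2.73]. Speed limits (rad/s): [1.89, 1.89, 2.39, 2.39, 3.01, 3.01, 3.01].

INTERFACE

Orientations are given as a 3x3 rotation matrix whose columns are the frame's x, y, z axes.
In Python, from plant import ctrl, vision gives the robot as it stands.
- The arm moves only by the tool carry_out, never from a script. Its argument "plan" is a list of rows, each an object with "slide": the shift along the tool's x, y, z in m, a list of three; "angular": the turn, a rotation vector about the tool's x, y, z in rad, a list of three. In form: [{"slide": [tx, ty, tz], "angular": [ax, ay, az]}, ...]. A call has 1 to 10 rows; each row is the pose to reach, as a shift and turn from the pose commanded when the call began, along the tool's axes at that moment; what a row does not reach only later rows make up. A row lasts 1/10 s, in which the tool goes at most 50 mm and 8.59 degrees, less where a joint would pass 70% of its speed; a pose out of reach is approached as far as the arm can. A call with a gripper value outside its range is refused whole. "fingers" is the gripper's target within -1 to 1 (shut at 1, half-way at 0, fully open at -1), set as the call begins (left out, the last holds). The fingers move at their own pace and stop on an object; the grip force is fixed at half the most. Time passes only in rows, so rows that repeat a pose let the fingers close. It gives the time, the measured TCP pose, the force and the opening at its end, in the units of the state.
- ctrl.observe(): the state, without advancing time (a new reading comes with each control period).
- vision.read_camera(name): name is "scene" or "side" or "wrist"; returns (picture, depth): 420x560x3 uint8, blue, green, red; 420x560 float32, m along the optical axis (not along the pixel's ray), 0 where there is no reading.
- vision.camera_params(name): a dict with "camera_matrix" (3x3 intrinsics, pixels), "D" ([k1, k2, p1, p2, k3] as OpenCV has them; the pictures are not rectified), "T" (4x4, takes a point from camera to world coordinates). Camera axes: x right, y up, looking along -z (the intrinsics and any distortion apply to the point x, -y, -z); pixel columns grow to the right and rows downward; lengths in m; the calibration is good to about 2 mm. A picture is of the moment at which its call begins: read the wrist's pose just before it. camera_params takes no time and is no camera call; for the wrist camera it gives the pose at the moment of the call.
- ctrl.job_done(): hands the job in, once; it reports no verdict.
The state is a dict: "t": time; "qpos": joint angles; "joint_vel": joint speeds; "effort": joint torques, N m; "position": TCP position; "tool_rot": TCP orientation; "contact_force": force on the tool from outside, world axes, zero at the start; "wrist_torque": the same for the moment, N m; "gripper_width": finger opening in m.
Only numpy, scipy, OpenCV 4.12 (cv2) and the standard library are available. Lean on these libraries where they do the work, as an engineer would, in place of code of your own. Each camera call takes 0.05 s, during which the arm holds its last target.

TASK

Pick up the ratchet disc with the notched rim and fit it into the round nest on the sloping stand, turned so that its notch drops over the nest's key and it lies fully home. Then turn the disc, and the nest with it, clockwise all the way to the stop, without shifting the loose setting ring around the nest. Let go of the disc, and leave the plain disc, the pawl and the pin block where they are.

Things in the scene. Friction and masses are not known exactly. Their poses are not given: they have to be found in the camera images.
- disc_hub (a point): Loose zinc ratchet disc, flange-down on the table. From the underside: round flange 72 mm across, 10 thick, one rim notch 16 mm wide reaching in to 24 mm from the axis; toothed wheel 47 mm across at 10-16 mm; round hub 26 mm across at 16-52 mm, to be gripped. This point: on the axis, 34 mm above the underside. z: up out of the hub, x: to the notch.
- nest_seat (a point): Centre of the nest floor, about 90 mm up. Nest: dark cup, 76 mm inside, 84 outside, 8 deep; a key 11 mm wide, wall-high, reaches in from the wall to 29 mm from the axis. z: squarely out of the sloping face; x: to the key, turns with the nest. Disc home: its underside is on this floor, disc_hub 34 mm out along z, both x agree; play 2 mm all round, notch 5 mm wider than key.
- stand: Fixed sloping stand, base 170 by 160 mm, origin at the centre of its underside, z up. Its 160 by 160 mm steel face leans 27 degrees towards the robot side (the stand's -x); face centre 85 mm above the origin. A small dark index block at the face's uphill right corner (seen from the robot) shows where the key points at the stop.
- nest (a joint): Angle of the nest, rad; grows as it turns clockwise, seen looking down on the face. Starts between 0 and 0.45, stop at 1.3. Plain friction of about 0.08 N m; stays where it is left.
- ring_lug (a point): Top of the upright lug (10 by 8 mm) of the pale setting ring lying round the nest, concentric: 94 mm inside, 120 outside, 9 high above the face; lug 53.5 mm from the axis, 23 mm above the face (nest floor 5 mm, seated hub 21 to 57 mm above the face). The ring turns very easily (0.02 N m), starts within 1.5 rad of uphill, and must stay as it is.
- blank: Plain zinc disc with the same sizes and hub as the ratchet disc but no notch and no teeth; stands on the table, origin at the centre of its underside. It must stay where it is.
- pawl: Cast pawl, about 95 by 36 by 20 mm, lying on the table, origin at its underside near its middle. To be left alone.
- pin_block: Blued steel block 50 by 40 by 22 mm with an upright 14 mm pin, 50 mm high in all; origin at the centre of its underside. To be left alone.
There are look-alikes about, which are no part of the job. Leave any orange or red look-alike of the stand alone.

How it is judged:
By the outcome, as a careful person would: the job done as asked, in the order asked, and still so for the second after the job is handed in, with the robot touching nothing.
It also fails if it takes over 45 s, if anything falls off the work surface, if the arm or the gripper's body presses on something with over 40 N, if the wrist force passes 120 N, or if a joint passes its speed limit or range.

## Working session

There is one attempt and no reset: what is moved stays moved. The work goes in short steps, Python scripts to look and compute and a tool call to move; the robot and the scene stay as the last step left them, time stands still between calls to the robot, and variables do not carry over. Pictures are saved under pics/ and viewed, and the job is handed in when it is done.

Besides the shell and the picture viewer there is one more tool, called after ">>>" as a command line: name --argument value ..., lists and objects as JSON in quotes. carry_out: Moves the arm, as the interface text tells. Its arguments: {"type":"object","properties":{"plan":{"type":"array"},"fingers":{"type":"number"}},"required":["plan"]}

```bash
ls -la; mkdir -p pics; cat > h.py <<'E'
import numpy as np, cv2, pickle
from plant import ctrl, vision
def grab(n):
    p=vision.camera_params(n); im,d=vision.read_camera(n)
    pickle.dump((im,d,p),open(f'last_{n}.pkl','wb')); return im,d,p
def load(n): return pickle.load(open(f'last_{n}.pkl','rb'))
def cloud(d,p):
    h,w=d.shape; u,v=np.meshgrid(np.arange(w),np.arange(h))
    pts=np.stack([u,v],-1).reshape(-1,1,2).astype(np.float64)
    K=np.array(p['camera_matrix'],float); D=np.array(p['D'],float)
    n=cv2.undistortPoints(pts,K,D).reshape(h,w,2)
    P=np.stack([n[...,0]*d,-n[...,1]*d,-d,np.ones_like(d)],-1)
    W=P@np.array(p['T']).T
    W=W[...,:3]; W[d<=0]=np.nan
    return W
def proj(X,p):
    T=np.linalg.inv(np.array(p['T'])); X=np.atleast_2d(X)
    c=X@T[:3,:3].T+T[:3,3]; c=c*[1,-1,-1]
    return cv2.projectPoints(c.reshape(-1,1,3),np.zeros(3),np.zeros(3),np.array(p['camera_matrix'],float),np.array(p['D'],float))[0].reshape(-1,2)
E
python3 - <<'E'
from h import *
s=ctrl.observe()
for k in s: print(k,np.round(s[k],3).tolist())
for n in ['scene','side','wrist']:
    im,d,p=grab(n); cv2.imwrite(f'pics/{n}0.png',im); print(n,np.round(p['T'],3).tolist(),np.round(p['camera_matrix'],1).tolist(),p['D'])
E
```

```text
total 12
drwxr-xr-x  3 agent agent 4096 Dec  6 15:44 .
drwxr-xr-x 23 root  root  4096 Dec  6 15:44 ..
drwxr-xr-x  2 agent agent 4096 Dec  6 15:44 pics
t 0.0
qpos [0.979, 0.427, 0.074, 1.607, -0.034, 1.111, -0.067]
joint_vel [-0.0, 0.001, 0.001, -0.002, -0.0, -0.001, 0.001]
effort [-0.003, -94.985, 3.759, -46.353, 0.019, 0.01, -0.0]
position [0.289, -0.61, 0.404]
tool_rot [[0.904, 0.428, -0.001], [0.428, -0.904, 0.001], [-0.0, -0.001, -1.0]]
contact_force [0.383, 1.055, -0.038]
wrist_torque [0.037, -0.032, -0.004]
gripper_width 0.085
scene [[-0.402, -0.637, 0.658, 1.169], [0.916, -0.269, 0.298, 0.282], [-0.013, 0.722, 0.691, 0.797], [0.0, 0.0, 0.0, 1.0]] [[445.0, 0.0, 277.6], [0.0, 445.0, 204.3], [0.0, 0.0, 1.0]] [0.01493561 0.         0.         0.         0.        ]
side [[-0.944, 0.228, -0.238, 0.197], [-0.329, -0.633, 0.701, 0.799], [0.009, 0.74, 0.672, 0.904], [0.0, 0.0, 0.0, 1.0]] [[526.1, 0.0, 268.6], [0.0, 526.1, 209.9], [0.0, 0.0, 1.0]] [0.02625561 0.         0.         0.         0.        ]
wrist [[0.427, 0.862, 0.273, 0.357], [-0.904, 0.407, 0.128, -0.577], [-0.001, -0.301, 0.953, 0.373], [0.0, 0.0, 0.0, 1.0]] [[305.2, 0.0, 282.1], [0.0, 305.2, 209.1], [0.0, 0.0, 1.0]] [0.01752271 0.         0.         0.         0.        ]
```

View pics/scene0.png

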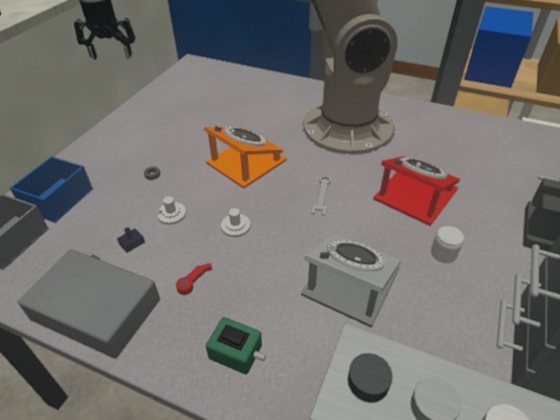

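View pics/side0.png

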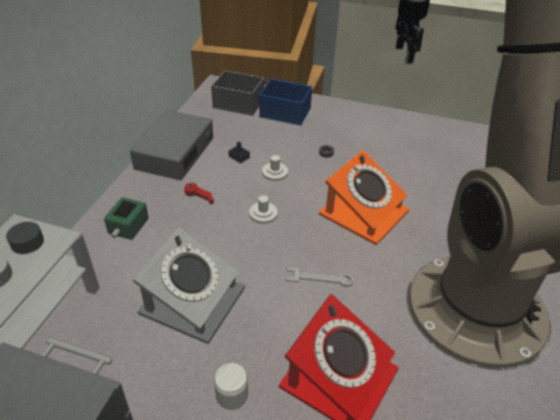

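View pics/wrist0.png

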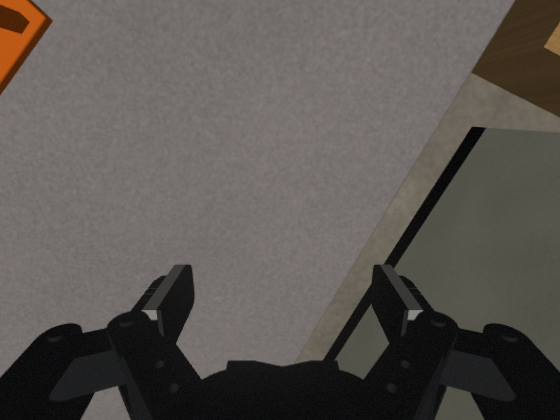

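The real stand is the grey one: scene (350,270), side (188,275). The orange and red stands are look-alikes. Two discs could be the ratchet disc: scene (171,210) / side (275,168), and scene (235,222) / side (263,208). Next I'll crop both closely.

```bash
python3 - <<'E'
from h import *
a,d1,p1=load('scene'); b,d2,p2=load('side')
c=lambda im,u,v,r,k=390:cv2.resize(im[v-r:v+r,u-r:u+r],(k,k),interpolation=cv2.INTER_CUBIC)
cv2.imwrite('pics/crops.png',np.vstack([np.hstack([c(a,171,210,24,290),c(a,235,222,24,290)]),np.hstack([c(b,275,168,24,290),c(b,263,208,24,290)])]))
cv2.imwrite('pics/stand.png',np.hstack([c(a,352,268,55),c(b,190,275,55)]))
for d,p,us in ((d1,p1,[(171,200),(235,212),(352,255)]),(d2,p2,[(275,160),(263,200),(188,275)])):
    W=cloud(d,p)
    for u,v in us: print((u,v),np.round(W[v,u],3))
E
```

```text
(171, 200) [ 0.548 -0.286  0.052]
(235, 212) [ 0.523 -0.122  0.052]
(352, 255) [0.575 0.178 0.091]
(275, 160) [ 0.548 -0.284  0.051]
(263, 200) [ 0.522 -0.116  0.054]
(188, 275) [0.574 0.19  0.089]
```

View pics/crops.png

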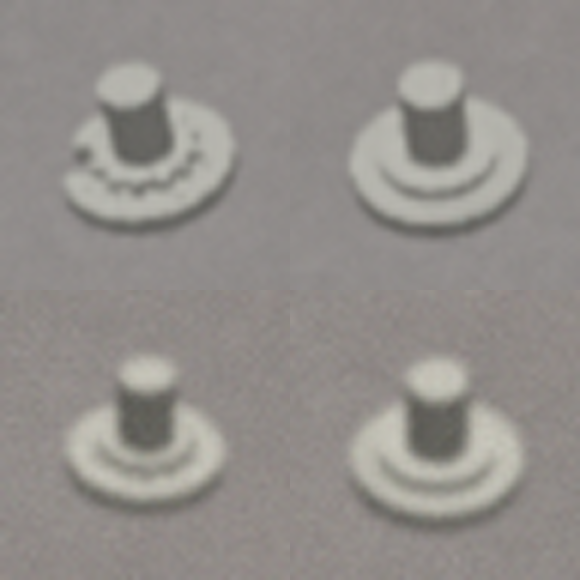

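View pics/stand.png

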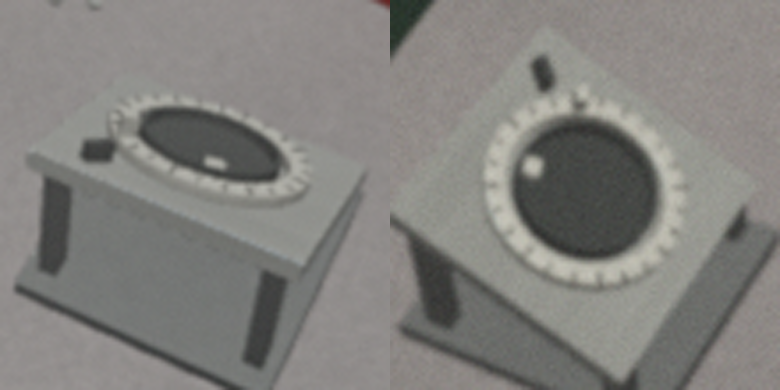

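The notched disc is at scene (171,210), about (0.548,-0.285). The notch shows at its left rim in the crop, and the other disc is plain. I'm moving the wrist camera above it.

>>> carry_out --plan '[{"slide": [0.37, -0.18, 0.05], "angular": [0, 0, 0]}, {"slide": [0.37, -0.18, 0.05], "angular": [0, 0, 0]}, {"slide": [0.37, -0.18, 0.05], "angular": [0, 0, 0]}, {"slide": [0.37, -0.18, 0.05], "angular": [0, 0, 0]}, {"slide": [0.37, -0.18, 0.05], "angular": [0, 0, 0]}, {"slide": [0.37, -0.18, 0.05], "angular": [0, 0, 0]}, {"slide": [0.37, -0.18, 0.05], "angular": [0, 0, 0]}, {"slide": [0.37, -0.18, 0.05], "angular": [0, 0, 0]}, {"slide": [0.37, -0.18, 0.05], "angular": [0, 0, 0]}, {"slide": [0.37, -0.18, 0.05], "angular": [0, 0, 0]}]'

```text
t: 1.15
position: [0.5477, -0.2865, 0.3541]
tool_rot: [[0.902, 0.432, -0.0], [0.432, -0.902, 0.001], [0.0, -0.001, -1.0]]
contact_force: [0.6, 0.0, -0.3]
gripper_width: 0.0852
```

```bash
python3 - <<'E'
from h import *
im,d,p=grab('wrist'); cv2.imwrite('pics/w1.png',im)
s=ctrl.observe()
for k in ('t','qpos','position','tool_rot','gripper_width','joint_vel'): print(k,np.round(s[k],3).tolist())
E
```

```text
t 1.2
qpos [0.437, 0.384, -0.071, 1.783, 0.032, 0.977, -0.773]
position [0.546, -0.289, 0.354]
tool_rot [[0.903, 0.429, -0.001], [0.429, -0.903, 0.0], [-0.001, -0.001, -1.0]]
gripper_width 0.086
joint_vel [0.035, -0.01, 0.029, 0.005, 0.003, 0.003, 0.012]
```

View pics/w1.png

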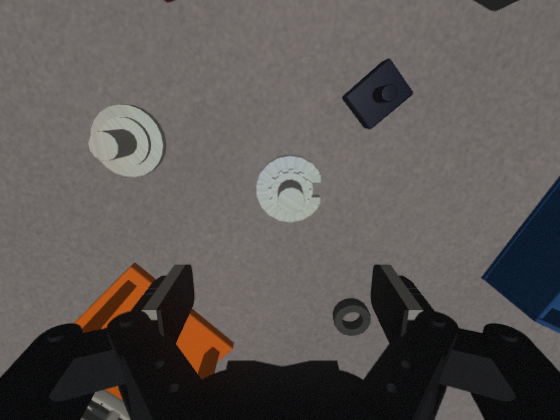

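The disc is at (289,190) with its notch to the image right at (316,189). The blank is at (125,142) and the pin block at (378,93). Now I'll measure the disc axis and notch direction from the depth data.

```bash
python3 - <<'E'
from h import *
from scipy.optimize import least_squares
im,d,p=load('wrist'); W=cloud(d,p)
reg=np.zeros(d.shape,bool); reg[145:235,245:335]=1
z=W[...,2]
print('table z',np.nanmedian(z[240:255,260:320]))
hub=reg&(z>0.046)
print('hub top',hub.sum(),np.nanmean(W[hub],0), np.ptp(W[hub],axis=0))
# rim by colour: ray-plane at z=0.01
g=im.max(2)
c=cv2.resize(im[145:235,245:335],(540,540),interpolation=cv2.INTER_CUBIC); cv2.imwrite('pics/w1c.png',c)
m=((g>110)&reg).astype(np.uint8)
cs,_=cv2.findContours(m,cv2.RETR_EXTERNAL,cv2.CHAIN_APPROX_NONE); cn=max(cs,key=cv2.contourArea).reshape(-1,2).astype(float)
def onplane(uv,p,z0):
    n=cv2.undistortPoints(uv.reshape(-1,1,2),np.array(p['camera_matrix']),np.array(p['D'])).reshape(-1,2)
    r=np.c_[n[:,0],-n[:,1],-np.ones(len(n))]@np.array(p['T'])[:3,:3].T; o=np.array(p['T'])[:3,3]
    return o+r*((z0-o[2])/r[:,2])[:,None]
P=onplane(cn,p,0.010)[:,:2]
f=least_squares(lambda x:np.hypot(*(P-x[:2]).T)-x[2],[.548,-.286,.036],loss='soft_l1',f_scale=.0005)
print('rim fit',f.x)
r=np.hypot(*(P-f.x[:2]).T); a=np.degrees(np.arctan2(*(P-f.x[:2]).T[::-1]))
for i in np.argsort(a): 
    if r[i]<f.x[2]-.002: print(round(a[i],1),round(r[i]*1e3,1),end=' | ')
E
```

```text
table z 0.0001438489594560166
hub top 602 [ 0.55030467 -0.29386327  0.05187027] [0.02549271 0.02545239 0.00782741]
rim fit [ 0.54777797 -0.29500524  0.05327942]
-176.9 50.8 | -176.2 49.3 | -174.6 50.0 | -173.8 48.5 | -172.2 49.3 | -171.8 50.5 | -170.6 50.1 | -169.3 49.8 | -168.1 49.6 | -166.9 49.3 | -165.6 49.1 | -164.3 48.9 | -163.0 48.7 | -161.8 48.6 | -160.5 48.4 | -159.2 48.3 | -157.8 48.2 | -156.5 48.2 | -155.2 48.2 | -153.9 48.2 | -152.6 47.0 | -151.2 47.1 | -151.1 44.7 | -149.8 45.9 | -149.6 43.6 | -148.0 42.5 | -146.3 41.5 | -146.1 48.7 | -145.9 47.5 | -145.7 46.3 | -145.3 44.0 | -145.0 42.8 | -144.8 48.9 | -144.6 47.7 | -143.9 44.2 | -143.5 49.0 | -143.5 49.0 | -142.8 45.6 | -142.3 49.3 | -142.0 48.1 | -141.7 46.9 | -141.0 49.5 | -139.8 49.8 | -138.6 50.1 | -137.4 50.4 | -136.2 50.7 | -135.0 51.1 | -85.7 49.8 | -84.1 50.4 | -82.9 50.0 | -81.7 49.6 | -80.5 49.2 | -79.3 48.8 | -78.0 48.5 | -76.7 48.2 | -75.7 46.9 | -74.2 47.7 | -72.9 47.4 | -71.6 47.2 | -70.2 47.0 | -68.9 46.9 | -67.6 46.8 | -66.2 46.7 | -64.9 46.6 | -63.6 46.5 | -62.2 46.5 | -60.9 46.5 | -59.6 46.5 | -58.2 46
[... 391 characters left out ...]
23.5 48.5 | 24.7 48.5 | 25.9 48.5 | 27.1 48.5 | 28.3 48.5 | 29.5 48.6 | 30.6 48.7 | 31.8 48.8 | 33.0 48.9 | 34.2 49.0 | 35.3 49.2 | 36.5 49.4 | 37.6 49.6 | 38.8 49.8 | 39.9 50.0 | 41.0 50.3 | 42.1 50.6 | 43.2 50.9 | 44.3 51.2 | 91.4 51.2 | 92.4 50.8 | 93.6 50.4 | 94.7 50.1 | 95.8 49.8 | 97.0 49.5 | 98.2 49.2 | 99.4 48.9 | 100.6 48.7 | 101.8 48.4 | 103.1 48.2 | 104.3 48.0 | 105.6 47.9 | 106.9 47.8 | 108.2 47.6 | 109.4 47.6 | 110.7 47.5 | 112.1 47.5 | 113.4 47.4 | 114.7 47.5 | 116.0 47.5 | 117.3 47.6 | 118.6 47.6 | 119.9 47.7 | 121.2 47.9 | 122.5 48.0 | 123.8 48.2 | 125.3 47.4 | 126.4 48.7 | 127.7 48.9 | 128.9 49.2 | 130.1 49.5 | 131.4 49.9 | 132.6 50.2 | 133.0 49.2 | 134.6 48.6 | 135.4 50.0 |
```

View pics/w1c.png

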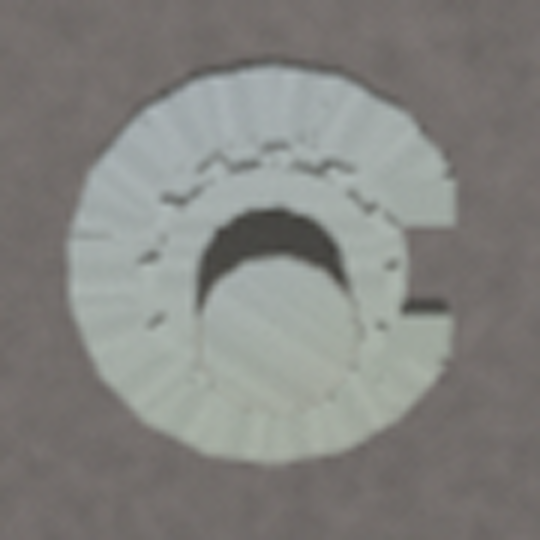

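```bash
cat >> h.py <<'E'
def onplane(uv,p,n,c):
    uv=np.asarray(uv,float)
    q=cv2.undistortPoints(uv.reshape(-1,1,2),np.array(p['camera_matrix']),np.array(p['D'])).reshape(-1,2)
    r=np.c_[q[:,0],-q[:,1],-np.ones(len(q))]@np.array(p['T'])[:3,:3].T; o=np.array(p['T'])[:3,3]
    return o+r*(((c-o)@n)/(r@n))[:,None]
E
cat > disc.py <<'E'
from h import *
from scipy.optimize import least_squares
import sys
def disc(n,u0,v0,R,thr,rmm=.036):
    im,d,p=load(n); W=cloud(d,p); z=W[...,2]
    reg=np.zeros(d.shape,bool); reg[v0-R:v0+R,u0-R:u0+R]=1
    top=reg&(z>0.0505)&(z<.0535)
    print(n,'hubtop',top.sum(),np.round(np.nanmean(W[top],0),4))
    m=((im.max(2)>thr)&reg).astype(np.uint8)
    cs,_=cv2.findContours(m,cv2.RETR_EXTERNAL,cv2.CHAIN_APPROX_NONE); cn=max(cs,key=cv2.contourArea).reshape(-1,2).astype(float)
    P=onplane(cn,p,np.array([0,0,1.]),np.array([0,0,.010]))[:,:2]
    f=least_squares(lambda x:np.hypot(*(P-x[:2]).T)-x[2],[*np.nanmean(W[top],0)[:2],.036],loss='soft_l1',f_scale=.0005)
    c=f.x[:2]; r=np.hypot(*(P-c).T); a=np.degrees(np.arctan2(*(P-c).T[::-1]))
    print('rim',np.round(f.x,4))
    k=r<.030
    if k.any(): print('notch dir',np.round(np.degrees(np.arctan2(*(P[k]-c).mean(0)[::-1])),1),k.sum(),np.round(r.min(),4),'edges',a[k].min().round(1),a[k].max().round(1))
E
python3 - <<'E'
from disc import *
disc('wrist',289,190,45,140)
disc('scene',171,210,24,150)
disc('side',275,168,24,150)
E
```

```text
wrist hubtop 554 [ 0.5498 -0.294   0.052 ]
rim [ 0.5492 -0.2933  0.0348]
notch dir -64.2 24 0.0237 edges -84.6 -45.2
scene hubtop 44 [ 0.5495 -0.2931  0.052 ]
rim [ 0.5483 -0.292   0.0325]
notch dir -88.6 29 0.0049 edges -168.8 179.0
side hubtop 20 [ 0.5511 -0.2936  0.0524]
rim [ 0.5522 -0.2956  0.0356]
notch dir -70.0 20 0.008 edges -155.3 179.6
```

```bash
python3 - <<'E'
from h import *
for n,(u,v) in (('scene',(345,250)),('side',(188,275))):
    im,d,p=load(n); W=cloud(d,p)
    m=np.zeros(d.shape,bool); m[v-70:v+70,u-90:u+90]=1
    m&=(W[...,2]>.035)&(W[...,2]<.14)
    m&=np.hypot(W[...,0]-.575,W[...,1]-.185)<.12
    X=W[m]
    rng=np.random.default_rng(0); best=0
    for _ in range(500):
        a,b,c=X[rng.choice(len(X),3,False)]; nn=np.cross(b-a,c-a); l=np.linalg.norm(nn)
        if l<1e-6: continue
        nn/=l; nn*=np.sign(nn[2]); 
        if not .8<nn[2]<.95: continue
        k=np.abs((X-a)@nn)<.0025
        if k.sum()>best: best=k.sum();K=k
    c0=X[K].mean(0); nn=np.linalg.svd(X[K]-c0)[2][2]; nn*=np.sign(nn[2])
    print(n,len(X),best,'n',nn,'tilt',np.degrees(np.arccos(nn[2])),'yaw of uphill',np.degrees(np.arctan2(-nn[1],-nn[0])))
    h=(X-c0)@nn
    print(np.histogram(h*1e3,bins=np.arange(-30,32,3)))
    F=X[K]; up=np.array([-nn[0],-nn[1],0]);up/=np.linalg.norm(up); upf=up-up@nn*nn; upf/=np.linalg.norm(upf); r=np.cross(upf,nn)
    uv=np.c_[(F-c0)@upf,(F-c0)@r].astype(np.float32)*1000
    rect=cv2.minAreaRect(uv); print('rect',rect); cc=np.array(rect[0])/1000; print('face centre',c0+cc[0]*upf+cc[1]*r)
E
```

```text
scene 3262 1296 n [-0.44881616  0.04638785  0.89241931] tilt 26.821151939034916 yaw of uphill -5.900911223447345
(array([ 14,  18,  14,  15,   8,   0,  93, 128, 126, 577, 744, 379, 236,
       499, 142,   9,   8,  11,   2,   0]), array([-30, -27, -24, -21, -18, -15, -12,  -9,  -6,  -3,   0,   3,   6,
         9,  12,  15,  18,  21,  24,  27,  30]))
rect ((-26.518028259277344, 9.716178894042969), (163.4314422607422, 159.99838256835938), 0.1465003937482834)
face centre [0.57416541 0.18348303 0.08509176]
side 5800 2602 n [-0.45092333  0.05175645  0.89106084] tilt 26.993144388571654 yaw of uphill -6.54768848373083
(array([   4,    1,    0,    0,    1,   11,   41,   59,  250, 1504, 1415,
        708,  687,  669,  263,   33,   11,    8,    3,    0]), array([-30, -27, -24, -21, -18, -15, -12,  -9,  -6,  -3,   0,   3,   6,
         9,  12,  15,  18,  21,  24,  27,  30]))
rect ((0.35924530029296875, 9.887275695800781), (163.40394592285156, 160.86077880859375), 89.50499725341797)
face centre [0.5745185  0.18667891 0.08597865]
```

```bash
cat >> h.py <<'E'
from scipy.spatial.transform import Rotation as Rn
def pose(k=4):
    P=[];Q=[]
    for i in range(k):
        if i: vision.read_camera('wrist')
        s=ctrl.observe(); P.append(s['position']); Q.append(s['tool_rot'])
    return np.mean(P,0),Rn.from_matrix(Q).mean().as_matrix(),s
def delta(p0,R0,p1,R1):
    sl=R0.T@(p1-p0); w=Rn.from_matrix(R0.T@R1).as_rotvec()
    print('slide',np.round(sl,4).tolist(),'ang',np.round(w,4).tolist(),'rows>=',np.linalg.norm(sl)/.05,np.degrees(np.linalg.norm(w))/8.59)
    return sl,w
def frame(z,x):  # columns
    z=z/np.linalg.norm(z); x=x-x@z*z; x/=np.linalg.norm(x); return np.c_[x,np.cross(z,x),z]
t27=np.radians(27)
def stand(yaw=np.radians(-6.2)):
    n=np.array([-np.sin(t27)*np.cos(yaw),-np.sin(t27)*np.sin(yaw),np.cos(t27)])
    up=np.array([np.cos(t27)*np.cos(yaw),np.cos(t27)*np.sin(yaw),np.sin(t27)])
    left=np.cross(n,up); return n,up,left
def facedir(a,yaw=np.radians(-6.2)): # a ccw from uphill
    n,up,l=stand(yaw); return np.cos(a)*up+np.sin(a)*l
C0=np.array([.5743,.185,.0855])
E
python3 - <<'E'
from h import *
p,R,s=pose(); print(p,R.round(4).tolist(),s['qpos'])
n,up,l=stand()
R1=frame(-n,facedir(np.radians(72))); p1=C0+n*.30
print(p1,R1)
delta(p,R,p1,R1)
E
```

```text
[ 0.54563242 -0.28998234  0.354605  ] [[0.9042, 0.4271, -0.0006], [0.4271, -0.9042, -0.0002], [-0.0006, -0.0, -1.0]] [ 0.43991151  0.38311636 -0.06904647  1.78310731  0.03189667  0.97654195
 -0.77323585]
[0.43889947 0.1997092  0.35280196] [[ 0.3764392   0.80906747  0.45133509]
 [ 0.91575762 -0.39872793 -0.04903068]
 [ 0.14029078  0.43177062 -0.89100652]]
slide [0.1126, -0.4884, 0.0017] ang [-0.378, 0.2985, -0.6937] rows>= 10.023831189185962 5.632941272290127
```

>>> carry_out --plan '[{"slide": [0.01, -0.05, 0.0], "angular": [-0.04, 0.03, -0.07]}, {"slide": [0.022, -0.097, 0.0], "angular": [-0.08, 0.06, -0.14]}, {"slide": [0.033, -0.145, 0.0], "angular": [-0.12, 0.09, -0.21]}, {"slide": [0.044, -0.193, 0.0], "angular": [-0.16, 0.12, -0.28]}, {"slide": [0.055, -0.241, 0.0], "angular": [-0.2, 0.15, -0.35]}, {"slide": [0.066, -0.289, 0.0], "angular": [-0.24, 0.18, -0.42]}, {"slide": [0.077, -0.337, 0.0], "angular": [-0.28, 0.21, -0.5]}, {"slide": [0.088, -0.385, 0.0], "angular": [-0.32, 0.24, -0.57]}, {"slide": [0.1, -0.433, 0.0], "angular": [-0.36, 0.28, -0.65]}, {"slide": [0.11, -0.482, 0.0], "angular": [-0.378, 0.2985, -0.694]}]'

```text
t: 2.35
position: [0.4391, 0.1939, 0.3554]
tool_rot: [[0.374, 0.808, 0.455], [0.916, -0.397, -0.048], [0.142, 0.435, -0.889]]
contact_force: [0.6, -0.6, -0.5]
gripper_width: 0.0852
```

```bash
python3 - <<'E'
from h import *
vision.read_camera('wrist');vision.read_camera('wrist')
p,R,s=pose(3)
im,d,pp=grab('wrist'); cv2.imwrite('pics/w2.png',im)
print(p,R.round(3).tolist(),s['qpos'],s['t'])
E
```

```text
[0.43886159 0.19563893 0.35518318] [[0.372, 0.81, 0.453], [0.917, -0.395, -0.046], [0.142, 0.433, -0.89]] [-0.2597194   0.10985112 -0.42038723  2.20590909  0.69443259  0.59911212
 -1.62749748] 2.55
```

View pics/w2.png

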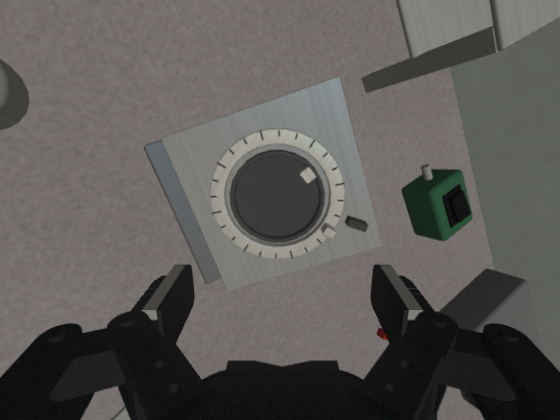

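```bash
python3 - <<'E'
from h import *
from scipy.optimize import least_squares
im,d,p=load('wrist'); W=cloud(d,p); n,up,l=stand()
m=np.zeros(d.shape,bool); m[70:300,140:390]=1; m[262:,150:]=0
h=(W-C0)@n
X=W[m&(np.abs(h)<.004)]
c0=X.mean(0); nn=np.linalg.svd(X-c0,full_matrices=False)[2][2]; nn*=np.sign(nn[2])
print('n',nn,np.degrees(np.arccos(nn[2])),'uphill yaw',np.degrees(np.arctan2(-nn[1],-nn[0])),'offset of C0',(c0-C0)@nn)
n=nn; C=C0+((c0-C0)@n)*n
upf=np.array([-n[0],-n[1],0]); upf=upf-upf@n*n; upf/=np.linalg.norm(upf); lf=np.cross(n,upf)
face=m&(np.abs((W-C)@n)<.003)
F=np.c_[(W[face]-C)@upf,(W[face]-C)@lf]*1e3
r=cv2.minAreaRect(F.astype(np.float32)); print('face rect',r)
# unwarp the image on planes: 5mm above-floor etc
def warp(hh,R=80,k=4):
    a=np.arange(R,-R,-1/k)/1000; A,B=np.meshgrid(a,-a[::-1]*-1,indexing='ij')
    B=np.broadcast_to(a[None,:],A.shape)
    Q=C+hh*n+A[...,None]*upf+B[...,None]*lf
    uv=proj(Q.reshape(-1,3),p).astype(np.float32).reshape(*A.shape,2)
    return cv2.remap(im,uv[...,0],uv[...,1],cv2.INTER_CUBIC), cv2.remap(((W-C)@n).astype(np.float32),uv[...,0],uv[...,1],cv2.INTER_NEAREST)
w13,h13=warp(.013,75,4); cv2.imwrite('pics/warp13.png',w13)
w23,_=warp(.023,75,4); cv2.imwrite('pics/warp23.png',w23)
np.save('frame.npy',np.array([C,n,upf,lf]))
# heights
hm=(W-C)@n
for nm,lo,hi in (('ring',.007,.011),('lug',.019,.027),('floor',.0035,.0065),('key?',.0115,.0145)):
    k=m&(hm>lo)&(hm<hi); Q=W[k]-C; a=Q@upf*1e3;b=Q@lf*1e3; print(nm,k.sum(),a.mean(),b.mean(),'med',np.median(a),np.median(b))
E
```

```text
n [-0.4507655   0.05055624  0.89120959] 26.974360991128822 uphill yaw -6.399345891038752 offset of C0 0.0002689269022973105
face rect ((-1.6306991577148438, -0.35942840576171875), (160.92298889160156, 160.84823608398438), 0.20713473856449127)
ring 5245 -0.8192417641656473 2.857911704692676 med -1.184352760561994 5.134988151170363
lug 111 33.32287295916334 -40.64950139597299 med 33.30471308947614 -40.676538600949925
floor 5306 -1.8749985523027115 -1.4731979417494574 med -1.843044860235059 -1.47455873005772
key? 1528 6.445707823362231 -0.6625495181611835 med 12.267971459987013 5.546652088135937
```

View pics/warp13.png

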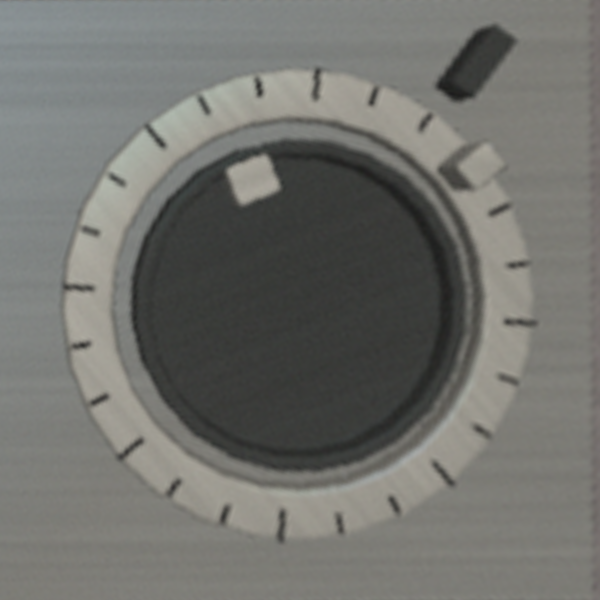

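```bash
python3 - <<'E'
from h import *
from scipy.optimize import least_squares
im,d,p=load('wrist'); W=cloud(d,p); C,n,upf,lf=np.load('frame.npy')
C=C-.0016*upf-.0004*lf
g=im.max(2)
def edges(hh,r0,r1,sign):
    out=[]
    for t in np.radians(np.arange(0,360,3)):
        rr=np.arange(r0,r1,.0002)
        Q=C+hh*n+np.outer(rr,np.cos(t)*upf+np.sin(t)*lf)
        uv=proj(Q,p).astype(np.float32)
        v=cv2.remap(g,uv[:,0],uv[:,1],cv2.INTER_LINEAR).ravel().astype(float)
        dv=np.gradient(cv2.GaussianBlur(v[:,None],(1,9),2).ravel())*sign
        i=dv.argmax()
        if dv[i]>1: out.append(rr[i]*np.array([np.cos(t),np.sin(t)]))
    P=np.array(out)
    f=least_squares(lambda x:np.hypot(*(P-x[:2]).T)-x[2],[0,0,(r0+r1)/2],loss='soft_l1',f_scale=.0004)
    print(hh,len(P),np.round(f.x*1e3,2),'res',np.median(np.abs(f.fun))*1e3); return f.x
edges(.009,.054,.066,-1)   # ring outer
edges(.009,.0445,.0495,1)  # ring inner
edges(.013,.0395,.0445,1)
edges(.013,.0355,.040,1)
hm=(W-C)@n
# key: bright pixels inside
a=(W-C)@upf;b=(W-C)@lf;r=np.hypot(a,b)
k=(g>150)&(r<.040)&(hm>.009)&(hm<.016); print('key px',k.sum(),'h',hm[k].mean(), 'centre',a[k].mean()*1e3,b[k].mean()*1e3,'angle ccw from uphill',np.degrees(np.arctan2(b[k].mean(),a[k].mean())))
uv=np.argwhere(k)[:,::-1]; Q=onplane(uv,p,n,C+.013*n)-C; q=np.c_[Q@upf,Q@lf]*1e3; print('plane', q.mean(0), np.degrees(np.arctan2(*q.mean(0)[::-1])), cv2.minAreaRect(q.astype(np.float32)))
k=(hm>.019)&(hm<.027)&(r<.065)&(r>.04); print('lug',np.degrees(np.arctan2(b[k].mean(),a[k].mean())),r[k].mean())
k=(g<100)&(hm>.001)&(hm<.02)&(r<.095)&(r>.066)&(a>0)&(b<0); print('block',np.degrees(np.arctan2(b[k].mean(),a[k].mean())),r[k].mean(),hm[k].mean())
print('C',C,'floor',C+.005*n)
E
```

```text
0.009 119 [ 0.4  -0.15 59.12] res 0.1340296760811016
0.009 120 [ 0.41  0.22 47.38] res 0.11599042316193242
0.013 120 [ 0.46  0.83 41.68] res 0.14361733983471806
0.013 88 [ 0.51  0.53 38.21] res 0.12119520211893026
key px 121 h 0.012963469157085837 centre 31.900911103938334 12.28552850454084 angle ccw from uphill 21.062458076360787
plane [31.90034554 12.29315947] 21.07473338912647 ((31.878902435302734, 12.2113676071167), (9.12655258178711, 9.960639953613281), 20.14975929260254)
lug -49.053138866121834 0.053342368757814236
block -36.37082294215 0.0762570607678309 0.009932515218579624
C [0.57271714 0.18477502 0.08501392] floor [0.57046332 0.1850278  0.08946997]
```

The key at image (308,175) sits 20.7° counter-clockwise of uphill. The lug at (330,230) sits 49° clockwise, r=53 mm, which matches the description. The index block is at (357,223). The face centre is about (0.573,0.185,0.085) and the measured tilt is 27.0°. I'll go to pick the disc now.

```bash
cat >> h.py <<'E'
YS=np.radians(-6.35); AX=np.array([.5731,.1850,.0852]); HUB=np.array([.5500,-.2937,0])
def down(yaw): return frame(np.array([0,0,-1.]),np.array([np.cos(yaw),np.sin(yaw),0]))
E
python3 - <<'E'
from h import *
p,R,s=pose(3); print(p)
delta(p,R,HUB+[0,0,.27],down(np.radians(55.3)))
delta(p,R,(HUB+[0,0,.30]+p)/2+[0,0,.03],down(np.radians(55.3)))
E
```

```text
[0.43992465 0.1920199  0.35479558]
slide [-0.4148, 0.2466, 0.1496] ang [0.4343, -0.1859, 0.1781] rows>= 10.104072380628924 3.367631705494193
slide [-0.2011, 0.1428, 0.0347] ang [0.4343, -0.1859, 0.1781] rows>= 4.980637424520162 3.367631705494193
```

>>> carry_out --plan '[{"slide": [-0.04, 0.024, 0.012], "angular": [0.06, -0.03, 0.03]}, {"slide": [-0.08, 0.048, 0.025], "angular": [0.12, -0.05, 0.05]}, {"slide": [-0.12, 0.073, 0.038], "angular": [0.18, -0.08, 0.075]}, {"slide": [-0.16, 0.098, 0.052], "angular": [0.24, -0.1, 0.1]}, {"slide": [-0.2, 0.12, 0.07], "angular": [0.3, -0.13, 0.12]}, {"slide": [-0.24, 0.144, 0.085], "angular": [0.36, -0.155, 0.15]}, {"slide": [-0.28, 0.168, 0.1], "angular": [0.4343, -0.1859, 0.1781]}, {"slide": [-0.32, 0.192, 0.115], "angular": [0.4343, -0.1859, 0.1781]}, {"slide": [-0.365, 0.219, 0.132], "angular": [0.4343, -0.1859, 0.1781]}, {"slide": [-0.4148, 0.2466, 0.1496], "angular": [0.4343, -0.1859, 0.1781]}]'

```text
t: 3.7
position: [0.5472, -0.2815, 0.2719]
tool_rot: [[0.569, 0.822, 0.0], [0.822, -0.569, 0.0], [0.0, -0.0, -1.0]]
contact_force: [0.3, 0.9, 0.5]
gripper_width: 0.0854
```

```bash
python3 - <<'E'
from h import *
from disc import disc
vision.read_camera('wrist');vision.read_camera('wrist')
p,R,s=pose(6)
im,d,pp=grab('wrist'); cv2.imwrite('pics/w3.png',im)
print(p,R.round(3).tolist(),s['qpos'],s['t'])
W=cloud(d,pp);z=W[...,2];k=(z>.0505)&(z<.0535)&(np.hypot(W[...,0]-.55,W[...,1]+.294)<.03)
print(k.sum(),np.argwhere(k).mean(0)[::-1]); u,v=np.argwhere(k).mean(0)[::-1].astype(int)
try: disc('wrist',u,v,75,140)
except Exception as e: print(e)
delta(p,R,HUB+[0,0,.192],down(np.radians(55.3)))
E
```

```text
[ 0.54683612 -0.28062567  0.2717558 ] [[0.571, 0.821, -0.001], [0.821, -0.571, 0.0], [-0.0, -0.001, -1.0]] [ 0.49467273  0.47722753 -0.16830594  1.84830934  0.10386853  0.82455473
 -0.32866976] 4.05
991 [299.70635721 249.02623613]
wrist hubtop 991 [ 0.55   -0.2936  0.052 ]
rim [ 0.5493 -0.2932  0.0348]
notch dir -63.6 33 0.0218 edges -83.2 -44.0
slide [-0.0089, 0.0101, 0.0798] ang [-0.0007, 0.0002, -0.0018] rows>= 1.6176446890979659 0.013075248907777795
```

View pics/w3.png

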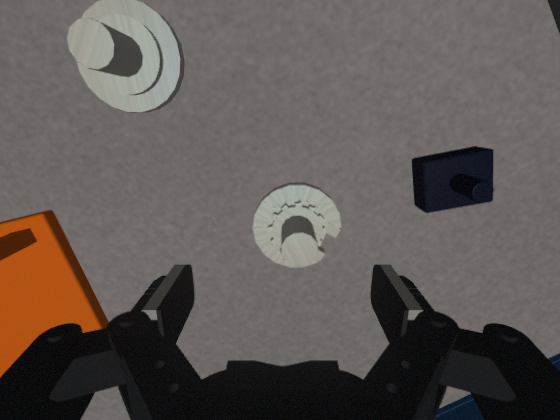

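```bash
python3 - <<'E'
from h import *
for i in range(6):
    s=ctrl.observe(); print(s['t'],np.round(s['position'],4),np.round(s['joint_vel'],3)); vision.read_camera('wrist')
E
```

```text
4.1 [ 0.5478 -0.277   0.2727] [-0.008 -0.002  0.    -0.004  0.002  0.    -0.001]
4.15 [ 0.5479 -0.2769  0.2728] [-0.003 -0.     0.001 -0.003  0.     0.    -0.   ]
4.2 [ 0.5479 -0.277   0.2728] [-0.002  0.002  0.002 -0.003  0.002  0.     0.   ]
4.25 [ 0.548  -0.277   0.2728] [ 0.     0.004  0.002 -0.003 -0.     0.001 -0.001]
4.3 [ 0.548  -0.2771  0.2727] [ 0.001  0.004  0.004 -0.002 -0.    -0.001  0.001]
4.35 [ 0.548  -0.2773  0.2726] [ 0.003  0.004  0.002 -0.001  0.002 -0.001 -0.001]
```

```bash
python3 - <<'E'
from h import *
p,R,s=pose(5); print(p,s['t'])
delta(p,R,HUB+[0,0,.23],down(np.radians(55.3)))
E
```

```text
[ 0.54793898 -0.27750608  0.27245715] 4.6
slide [-0.0122, 0.0109, 0.0425] ang [-0.0001, -0.0005, 0.0029] rows>= 0.909747413364232 0.019776371597728
```

>>> carry_out --plan '[{"slide": [-0.006, 0.0055, 0.01], "angular": [0, 0, 0]}, {"slide": [-0.0122, 0.011, 0.02], "angular": [0, 0, 0]}, {"slide": [-0.0122, 0.011, 0.032], "angular": [0, 0, 0]}, {"slide": [-0.0122, 0.011, 0.0425], "angular": [0, 0, 0]}, {"slide": [-0.0122, 0.011, 0.0425], "angular": [0, 0, 0]}, {"slide": [-0.0122, 0.011, 0.0425], "angular": [0, 0, 0]}, {"slide": [-0.0122, 0.011, 0.0425], "angular": [0, 0, 0]}, {"slide": [-0.0122, 0.011, 0.0425], "angular": [0, 0, 0]}]'

```text
t: 5.4
position: [0.5502, -0.2939, 0.2304]
tool_rot: [[0.567, 0.824, 0.001], [0.824, -0.567, 0.0], [0.001, 0.001, -1.0]]
contact_force: [-0.2, -1.3, 0.0]
gripper_width: 0.0852
```

```bash
python3 - <<'E'
from h import *
for i in range(3):
    s=ctrl.observe(); print(s['t'],np.round(s['position'],4),np.round(s['joint_vel'],3)); im,d,pp=grab('wrist')
W=cloud(d,pp);z=W[...,2];k=(z>.0505)&(z<.0535)&(np.hypot(W[...,0]-.55,W[...,1]+.294)<.03)
print(np.nanmean(W[k],0),k.sum())
p,R,s=pose(4); print(p,s['t'])
delta(p,R,HUB+[0,0,.192],down(np.radians(55.3)))
cv2.imwrite('pics/w4.png',im)
E
```

```text
5.4 [ 0.5502 -0.2939  0.2304] [ 0.001  0.001  0.001  0.001 -0.001  0.     0.001]
5.45 [ 0.5502 -0.294   0.2304] [-0.    -0.002  0.001  0.001 -0.001 -0.001  0.002]
5.5 [ 0.5502 -0.294   0.2303] [ 0.002  0.002  0.     0.001  0.001 -0.001  0.   ]
[ 0.55011958 -0.29342838  0.05199817] 1587
[ 0.5500891  -0.29397768  0.23011471] 5.7
slide [0.0002, -0.0002, 0.0381] ang [0.0002, -0.0005, 0.0026] rows>= 0.762316594169743 0.0178272521540639
```

View pics/w4.png

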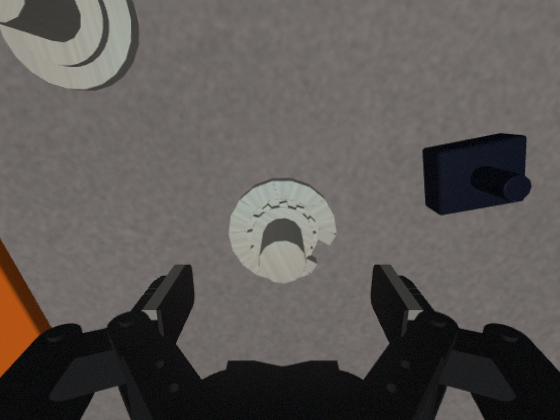

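The hub top at (282,265) lies midway between the pads, so I'll descend and close.

>>> carry_out --plan '[{"slide": [0, 0, 0.01], "angular": [0, 0, 0]}, {"slide": [0, 0, 0.02], "angular": [0, 0, 0]}, {"slide": [0, 0, 0.03], "angular": [0, 0, 0]}, {"slide": [0, 0, 0.038], "angular": [0, 0, 0]}, {"slide": [0, 0, 0.038], "angular": [0, 0, 0]}, {"slide": [0, 0, 0.038], "angular": [0, 0, 0]}]'

```text
t: 6.3
position: [0.55, -0.2939, 0.1915]
tool_rot: [[0.567, 0.824, -0.0], [0.824, -0.567, 0.001], [0.0, -0.001, -1.0]]
contact_force: [-0.0, -0.3, 0.1]
gripper_width: 0.0852
```

>>> carry_out --plan '[{"slide": [0, 0, 0], "angular": [0, 0, 0]}, {"slide": [0, 0, 0], "angular": [0, 0, 0]}, {"slide": [0, 0, 0], "angular": [0, 0, 0]}, {"slide": [0, 0, 0], "angular": [0, 0, 0]}, {"slide": [0, 0, 0], "angular": [0, 0, 0]}, {"slide": [0, 0, 0], "angular": [0, 0, 0]}, {"slide": [0, 0, 0], "angular": [0, 0, 0]}, {"slide": [0, 0, 0], "angular": [0, 0, 0]}, {"slide": [0, 0, 0], "angular": [0, 0, 0]}, {"slide": [0, 0, 0], "angular": [0, 0, 0]}]' --fingers 1

```text
t: 7.3
position: [0.5501, -0.2941, 0.1923]
tool_rot: [[0.567, 0.824, 0.001], [0.824, -0.567, 0.0], [0.001, 0.0, -1.0]]
contact_force: [-1.9, 1.4, 6.0]
gripper_width: 0.0244
```

```bash
python3 - <<'E'
from h import *
p,R,s=pose(2); print(p,R.round(4).tolist(),s['t'],s['gripper_width'],s['contact_force'],s['wrist_torque'])
E
```

```text
[ 0.55015098 -0.29405276  0.192279  ] [[0.5672, 0.8236, 0.0006], [0.8236, -0.5672, 0.0002], [0.0005, 0.0003, -1.0]] 7.35 0.024396141248998332 [-1.52360253 -0.63199953  5.45970579] [0.05668213 0.19204691 0.05644979]
```

>>> carry_out --plan '[{"slide": [0, 0, -0.01], "angular": [0, 0, 0]}, {"slide": [0, 0, -0.03], "angular": [0, 0, 0]}, {"slide": [0, 0, -0.06], "angular": [0, 0, 0]}, {"slide": [0, 0, -0.09], "angular": [0, 0, 0]}, {"slide": [0, 0, -0.12], "angular": [0, 0, 0]}, {"slide": [0, 0, -0.14], "angular": [0, 0, 0]}, {"slide": [0, 0, -0.15], "angular": [0, 0, 0]}, {"slide": [0, 0, -0.15], "angular": [0, 0, 0]}]'

```text
t: 8.15
position: [0.5501, -0.2941, 0.3431]
tool_rot: [[0.567, 0.824, 0.002], [0.824, -0.567, -0.0], [0.001, 0.002, -1.0]]
contact_force: [0.4, -0.6, -4.2]
gripper_width: 0.0246
```

```bash
python3 - <<'E'
from h import *
p,R,s=pose(3); print(p,R.round(4).tolist(),s['t'],s['gripper_width'],s['contact_force'],s['wrist_torque'])
im,d,pp=grab('wrist'); cv2.imwrite('pics/w5.png',im)
im,d,pp=grab('scene'); im2,_,_=grab('side')
cv2.imwrite('pics/s5.png',np.hstack([im[60:260,80:300],im2[60:260,180:400]]).repeat(1,0))
n,_,_=stand(YS); R1=frame(-n,facedir(np.radians(20.7+119.7),YS)); p1=AX+.265*n
print(p1); delta(p,R,p1,R1)
for f in (.25,.5,.75):
    q=p+(p1-p)*f+[0,0,.03*np.sin(np.pi*f)]; delta(p,R,q,(Rn.from_matrix(R)*Rn.from_rotvec(f*Rn.from_matrix(R.T@R1).as_rotvec())).as_matrix())
E
```

```text
[ 0.54988319 -0.29400417  0.34196265] [[0.5672, 0.8236, 0.0004], [0.8236, -0.5672, 0.0003], [0.0005, 0.0001, -1.0]] 8.25 0.02464707360460396 [-0.91968171 -0.01741222 -4.78249246] [-0.01004575  0.0153798  -0.01413439]
[0.45353063 0.19830621 0.32131673]
slide [0.3508, -0.3586, 0.0208] ang [-0.4997, -0.0984, -1.3449] rows>= 10.0415054793519 9.591991233165276
slide [0.0877, -0.0896, -0.016] ang [-0.1249, -0.0246, -0.3362] rows>= 2.528714355068075 2.397997808291322
slide [0.1754, -0.1793, -0.0196] ang [-0.2499, -0.0492, -0.6724] rows>= 5.031918819786949 4.79599561658264
slide [0.2631, -0.2689, -0.0056] ang [-0.3748, -0.0738, -1.0086] rows>= 7.52563126774275 7.19399342487396
```

View pics/w5.png

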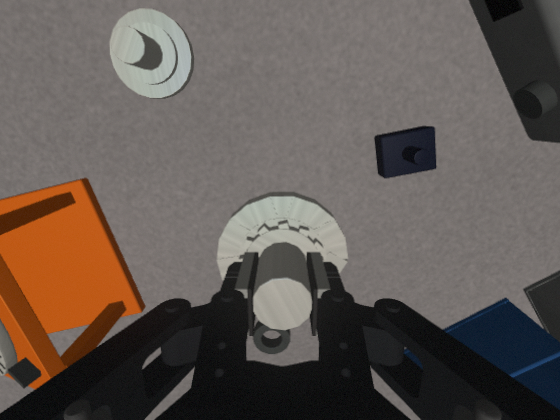

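View pics/s5.png

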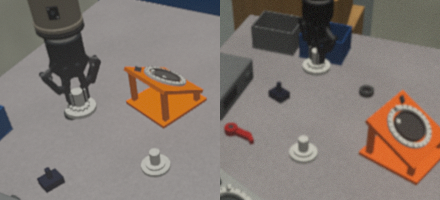

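>>> carry_out --plan '[{"slide": [0.018, -0.018, -0.004], "angular": [-0.025, -0.005, -0.067]}, {"slide": [0.045, -0.046, -0.01], "angular": [-0.062, -0.012, -0.17]}, {"slide": [0.075, -0.078, -0.015], "angular": [-0.11, -0.02, -0.29]}, {"slide": [0.107, -0.11, -0.019], "angular": [-0.155, -0.03, -0.41]}, {"slide": [0.14, -0.143, -0.02], "angular": [-0.2, -0.04, -0.53]}, {"slide": [0.175, -0.179, -0.02], "angular": [-0.25, -0.049, -0.672]}, {"slide": [0.208, -0.213, -0.015], "angular": [-0.295, -0.058, -0.79]}, {"slide": [0.241, -0.246, -0.01], "angular": [-0.342, -0.067, -0.92]}, {"slide": [0.273, -0.279, -0.003], "angular": [-0.39, -0.077, -1.045]}, {"slide": [0.303, -0.31, 0.003], "angular": [-0.432, -0.085, -1.16]}]'

```text
t: 9.4
position: [0.4655, 0.1332, 0.3384]
tool_rot: [[-0.489, 0.777, 0.396], [0.824, 0.561, -0.082], [-0.286, 0.287, -0.915]]
contact_force: [1.4, -0.4, -3.8]
gripper_width: 0.0243
```

>>> carry_out --plan '[{"slide": [0, 0, 0], "angular": [0, 0, 0]}]'

```text
t: 9.5
position: [0.4648, 0.1367, 0.3381]
tool_rot: [[-0.495, 0.773, 0.396], [0.821, 0.566, -0.078], [-0.284, 0.287, -0.915]]
contact_force: [0.4, -2.1, -3.0]
gripper_width: 0.0245
```

```bash
python3 - <<'E'
from h import *
p,R,s=pose(2); print(p,R.round(4).tolist(),s['t'],s['gripper_width'],s['qpos'])
n,_,_=stand(YS); R1=frame(-n,facedir(np.radians(20.7+119.7),YS)); p1=AX+.245*n
delta(p,R,p1,R1)
# held disc in tool frame from pic w5
im,d,pp=load('wrist'); W=cloud(d,pp)
P5=np.array([.5500,-.2940,.3425]); R5=down(np.radians(55.45))
L=(W-P5)@R5
k=(L[...,2]>.175)&(L[...,2]<.19)&(np.hypot(L[...,0],L[...,1])<.042)
X=L[k]; 
A=np.c_[X[:,:2],np.ones(len(X))]; co=np.linalg.lstsq(A,X[:,2],rcond=None)[0]; res=X[:,2]-A@co
kk=np.abs(res)<.002; co=np.linalg.lstsq(A[kk],X[kk,2],rcond=None)[0]; print('flange plane',co,kk.sum(),np.std(res[kk]))
from scipy.optimize import least_squares
m=np.zeros(d.shape,np.uint8); m[k]=1
cs,_=cv2.findContours(m,cv2.RETR_EXTERNAL,cv2.CHAIN_APPROX_NONE); cn=max(cs,key=cv2.contourArea).reshape(-1,2)
Q=np.array([L[v,u,:2] for u,v in cn]); Q=Q[(np.hypot(*Q.T)>.033)&(Q[:,0]>-.005)]
f=least_squares(lambda x:np.hypot(*(Q-x[:2]).T)-.036,[0,0],loss='soft_l1',f_scale=.0005); print('centre in tool',f.x,len(Q))
E
```

```text
[0.46512212 0.13535308 0.33812868] [[-0.4929, 0.7752, 0.3951], [0.8225, 0.5633, -0.079], [-0.2838, 0.286, -0.9152]] 9.55 0.02486530114052533 [-0.02072376  0.15620503 -0.51825837  2.19434056  0.65582016  0.59057788
 -0.45224569]
slide [0.062, 0.023, 0.0258] ang [-0.0656, -0.0167, -0.1763] rows>= 1.4203713693136701 1.2597285789997739
flange plane [0.03035751 0.00099053 0.18312375] 3822 0.0007355672722613384
centre in tool [-0.00083519 -0.00119008] 204
```

```bash
cat > held.py <<'E'
from h import *
from scipy.optimize import least_squares
def held(im,d,pp,P5,R5,side=1):
    W=cloud(d,pp); L=(W-P5)@R5; rr=np.hypot(L[...,0],L[...,1])
    k=(L[...,2]>.178)&(L[...,2]<.188)&(rr<.034)&(rr>.0265)
    X=L[k]; A=np.c_[X[:,:2],np.ones(len(X))]
    f=least_squares(lambda c:A@c-X[:,2],[0,0,.182],loss='soft_l1',f_scale=.0005); print('flange plane',f.x,k.sum(),'x range',X[:,0].min(),X[:,0].max())
    # rim by brightness on plane
    n=R5@np.array([-f.x[0],-f.x[1],1.]); n/=np.linalg.norm(n); c=P5+R5@np.array([0,0,f.x[2]])
    g=im.max(2); out=[]
    for t in np.radians(np.arange(-75,76,3)):
        r=np.arange(.031,.042,.0002); xy=np.outer(r,[np.cos(t),np.sin(t)])
        z=f.x[0]*xy[:,0]+f.x[1]*xy[:,1]+f.x[2]
        uv=proj(P5+np.c_[xy,z]@R5.T,pp).astype(np.float32)
        v=cv2.remap(g,uv[:,0],uv[:,1],cv2.INTER_LINEAR).ravel().astype(float)
        dv=-np.gradient(cv2.GaussianBlur(v[:,None],(1,11),3).ravel()); i=dv.argmax()
        if dv[i]>1: out.append(xy[i])
    Q=np.array(out); f2=least_squares(lambda x:np.hypot(*(Q-x[:2]).T)-.0355,[0,0],loss='soft_l1',f_scale=.0005); print('centre',f2.x,len(Q),np.std(f2.fun))
    f2=least_squares(lambda x:np.hypot(*(Q-x[:2]).T)-x[2],[0,0,.036],loss='soft_l1',f_scale=.0005); print('free',f2.x)
E
python3 - <<'E'
from held import *
im,d,pp=load('wrist'); held(im,d,pp,np.array([.5500,-.2940,.3425]),down(np.radians(55.45)))
E
```

```text
flange plane [-5.60002891e-05  1.89677719e-03  1.83997697e-01] 2625 x range -0.009167981530842468 0.03391878232588078
centre [-2.05635866e-05 -1.36955965e-03] 51 0.00019367390763515912
free [-0.00010009 -0.00136998  0.03556404]
```

>>> carry_out --plan '[{"slide": [0.025, 0.009, 0.01], "angular": [-0.03, -0.008, -0.08]}, {"slide": [0.05, 0.018, 0.02], "angular": [-0.06, -0.015, -0.16]}, {"slide": [0.062, 0.023, 0.0258], "angular": [-0.0656, -0.0167, -0.1763]}, {"slide": [0.062, 0.023, 0.0258], "angular": [-0.0656, -0.0167, -0.1763]}, {"slide": [0.062, 0.023, 0.0258], "angular": [-0.0656, -0.0167, -0.1763]}, {"slide": [0.062, 0.023, 0.0258], "angular": [-0.0656, -0.0167, -0.1763]}, {"slide": [0.062, 0.023, 0.0258], "angular": [-0.0656, -0.0167, -0.1763]}, {"slide": [0.062, 0.023, 0.0258], "angular": [-0.0656, -0.0167, -0.1763]}, {"slide": [0.062, 0.023, 0.0258], "angular": [-0.0656, -0.0167, -0.1763]}]'

```text
t: 10.45
position: [0.4647, 0.1929, 0.3046]
tool_rot: [[-0.604, 0.657, 0.452], [0.716, 0.696, -0.055], [-0.351, 0.29, -0.89]]
contact_force: [0.6, 0.6, -2.6]
gripper_width: 0.0247
```

```bash
python3 - <<'E'
from held import *
p,R,s=pose(5); print(p,R.round(4).tolist(),s['t'],s['gripper_width'],s['qpos'],s['joint_vel'].round(3) if hasattr(s['joint_vel'],'round') else s['joint_vel'])
n,_,_=stand(YS); R1=frame(-n,facedir(np.radians(20.7+119.7),YS)); 
delta(p,R,AX+.245*n,R1)
im,d,pp=grab('wrist'); cv2.imwrite('pics/w6.png',im); held(im,d,pp,p,R)
im,d,pp=grab('scene'); im2,_,_=grab('side')
c=lambda im,u,v,r,k=400:cv2.resize(im[v-r:v+r,u-r:u+r],(k,k),interpolation=cv2.INTER_CUBIC)
cv2.imwrite('pics/s6.png',np.hstack([c(im,350,230,65),c(im2,190,250,65)]))
E
```

```text
[0.46467695 0.19306957 0.30453797] [[-0.6044, 0.6563, 0.4516], [0.7154, 0.6966, -0.0549], [-0.3506, 0.2899, -0.8905]] 10.65 0.024581509222185275 [-0.158766    0.2424625  -0.5184571   2.20169928  0.92115212  0.56331171
 -0.64158112] [-0.003  0.001 -0.002  0.001 -0.001  0.     0.   ]
slide [0.0047, 0.0013, -0.0003] ang [-0.0029, 0.0038, -0.0087] rows>= 0.09695650381952943 0.06626925636610279
flange plane [-0.00064763  0.0017565   0.18194868] 2535 x range -0.00756165009977933 0.033804516821914855
centre [ 0.00157643 -0.0009821 ] 47 0.00040209674337373063
free [ 0.00129055 -0.00100448  0.03573751]
```

View pics/w6.png

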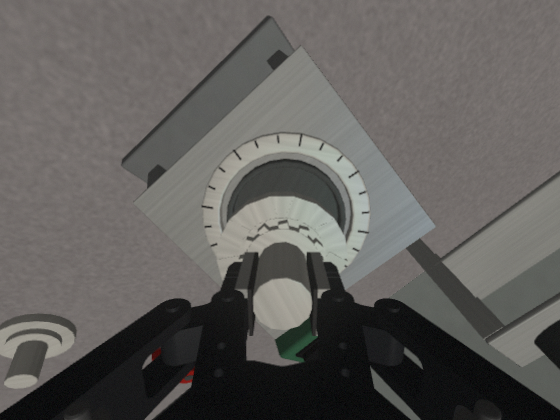

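View pics/s6.png

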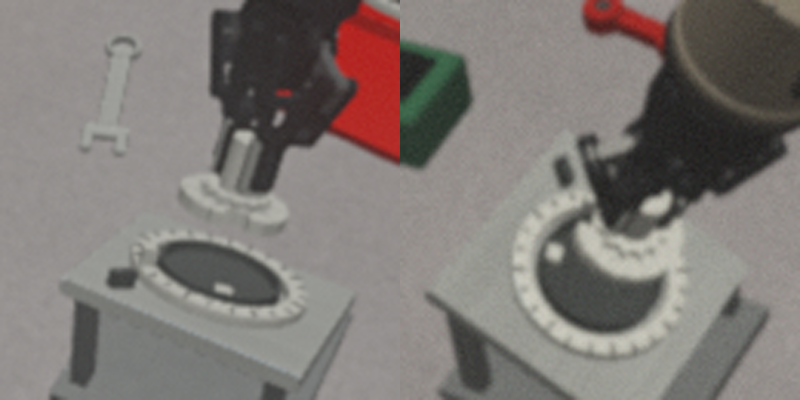

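The held disc sits level and square in the jaws. The scene crop shows the notch facing roughly the key side. I'll measure the disc against the nest within one image so that calibration bias cancels.

```bash
python3 - <<'E'
from held import *
im,d,pp=load('wrist'); p,R,s=pose(1); print(p)
n,up,l=stand(YS)
# ring fit
W=cloud(d,pp)
C=AX.copy(); up_=np.cross(l,n)
k=(np.abs((W-C)@n)<.003); k[240:]=0
X=W[k]; c0=X.mean(0); nn=np.linalg.svd(X-c0,full_matrices=False)[2][2]; nn*=np.sign(nn[2]); print('n here',nn,'expected',n,'h off',(c0-C)@n, 'tool z',R[:,2])
n=nn; C=C+((c0-C)@n)*n
up=up-up@n*n; up/=np.linalg.norm(up); l=np.cross(n,up)
g=im.max(2)
def fit(hh,r0,r1,sign,rfix):
    out=[]
    for t in np.radians(np.arange(0,360,3)):
        r=np.arange(r0,r1,.0002); Q=C+hh*n+np.outer(r,np.cos(t)*up+np.sin(t)*l)
        uv=proj(Q,pp).astype(np.float32)
        if uv[:,1].max()>235: continue
        v=cv2.remap(g,uv[:,0],uv[:,1],cv2.INTER_LINEAR).ravel().astype(float)
        dv=np.gradient(cv2.GaussianBlur(v[:,None],(1,9),2).ravel())*sign; i=dv.argmax()
        if dv[i]>1: out.append(r[i]*np.array([np.cos(t),np.sin(t)]))
    P=np.array(out)
    f=least_squares(lambda x:np.hypot(*(P-x[:2]).T)-rfix,[0,0],loss='soft_l1',f_scale=.0004)
    q=C+f.x[0]*up+f.x[1]*l; print(hh,len(P),f.x*1e3,np.median(np.abs(f.fun))*1e3,'axis pt',q,'in tool',(q-p)@R)
fit(.009,.054,.066,-1,.0592)
fit(.009,.0445,.0495,1,.0474)
held(im,d,pp,p,R)
E
```

```text
[0.46460711 0.19324462 0.3043703 ]
n here [-0.45187279  0.04934635  0.89071652] expected [-0.45120518  0.0502121   0.89100652] h off -9.72618797791385e-05 tool z [ 0.45137342 -0.05478764 -0.89065164]
0.009 67 [ 0.15230608 -0.36547035] 0.14144717211612284 axis pt [0.57322934 0.18461795 0.08520037] in tool [0.00495449 0.00177525 0.24470588]
0.009 70 [-0.13056929 -0.11341502] 0.07430340207960004 axis pt [0.5730067  0.18489634 0.08507199] in tool [0.00533321 0.00178597 0.24470447]
flange plane [-0.00036299  0.00163845  0.18184128] 2550 x range -0.007826144053995624 0.03397939505627912
centre [ 0.00131609 -0.00095976] 47 0.00039356682389673315
free [ 0.00097763 -0.00098192  0.03578172]
```

```bash
cat >> h.py <<'E'
AX=np.array([.5743,.1848,.0856])
E
python3 - <<'E'
from h import *
p,R,s=pose(3); print(p)
n,_,_=stand(YS); R1=frame(-n,facedir(np.radians(20.7+119.7),YS))
delta(p,R,AX+.212*n,R1)
E
```

```text
[0.46460606 0.19327822 0.30437533]
slide [0.0035, 0.0021, 0.0328] ang [-0.0029, 0.0035, -0.0083] rows>= 0.6617261211465816 0.0631014469327131
```

>>> carry_out --plan '[{"slide": [0.0035, 0.002, 0.003], "angular": [-0.003, 0.0035, -0.008]}, {"slide": [0.0035, 0.002, 0.01], "angular": [-0.003, 0.0035, -0.008]}, {"slide": [0.0035, 0.002, 0.018], "angular": [-0.003, 0.0035, -0.008]}, {"slide": [0.0035, 0.002, 0.026], "angular": [-0.003, 0.0035, -0.008]}, {"slide": [0.0035, 0.002, 0.0328], "angular": [-0.003, 0.0035, -0.008]}, {"slide": [0.0035, 0.002, 0.0328], "angular": [-0.003, 0.0035, -0.008]}, {"slide": [0.0035, 0.002, 0.0328], "angular": [-0.003, 0.0035, -0.008]}]'

```text
t: 11.6
position: [0.4786, 0.1954, 0.2743]
tool_rot: [[-0.612, 0.65, 0.451], [0.71, 0.703, -0.05], [-0.349, 0.289, -0.891]]
contact_force: [-0.6, 0.1, -3.1]
gripper_width: 0.0247
```

```bash
python3 - <<'E'
from h import *
p,R,s=pose(4); print(p,s['t'],s['contact_force'],s['wrist_torque'],s['gripper_width'])
n,_,_=stand(YS); R1=frame(-n,facedir(np.radians(20.7+119.7),YS))
delta(p,R,AX+.1973*n,R1)
im,d,pp=grab('wrist'); cv2.imwrite('pics/w7.png',im)
im,d,pp=grab('scene'); im2,_,_=grab('side')
c=lambda im,u,v,r,k=400:cv2.resize(im[v-r:v+r,u-r:u+r],(k,k),interpolation=cv2.INTER_CUBIC)
cv2.imwrite('pics/s7.png',np.hstack([c(im,350,240,45),c(im2,190,265,45)]))
E
```

```text
[0.4785953  0.19544319 0.27458514] 11.75 [ 0.50300385 -0.21131519 -3.73024898] [0.0629751  0.88044654 0.01844111] 0.024519043872822912
slide [0.0, 0.0, 0.0148] ang [0.0001, -0.0001, -0.0003] rows>= 0.29607735795080886 0.001984177055010349
```

View pics/s7.png

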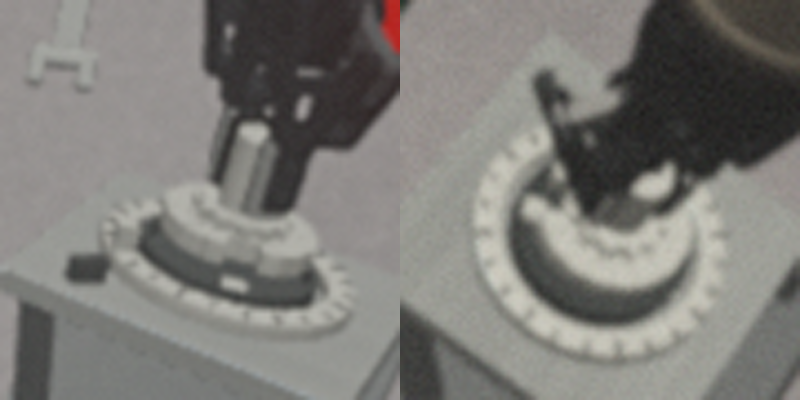

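View pics/w7.png

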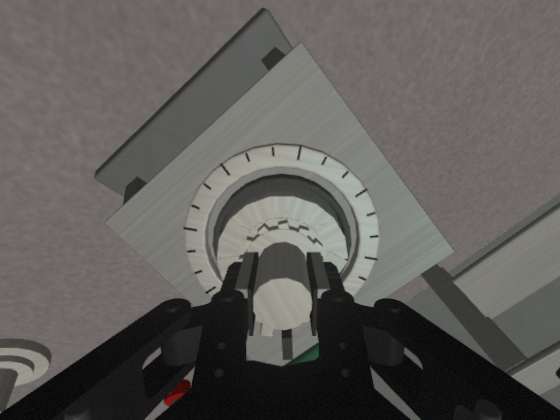

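>>> carry_out --plan '[{"slide": [0, 0, 0.002], "angular": [0, 0, 0]}, {"slide": [0, 0, 0.004], "angular": [0, 0, 0]}, {"slide": [0, 0, 0.006], "angular": [0, 0, 0]}, {"slide": [0, 0, 0.008], "angular": [0, 0, 0]}, {"slide": [0, 0, 0.0095], "angular": [0, 0, 0]}, {"slide": [0, 0, 0.0095], "angular": [0, 0, 0]}]'

```text
t: 12.5
position: [0.483, 0.1948, 0.2658]
tool_rot: [[-0.612, 0.65, 0.451], [0.71, 0.703, -0.05], [-0.35, 0.289, -0.891]]
contact_force: [-0.4, -0.8, -3.2]
gripper_width: 0.0246
```

>>> carry_out --plan '[{"slide": [0, 0, 0.001], "angular": [0, 0, 0]}, {"slide": [0, 0, 0.002], "angular": [0, 0, 0]}, {"slide": [0, 0, 0.003], "angular": [0, 0, 0]}, {"slide": [0, 0, 0.003], "angular": [0, 0, 0]}]'

```text
t: 12.9
position: [0.4843, 0.1947, 0.2633]
tool_rot: [[-0.612, 0.65, 0.451], [0.71, 0.703, -0.05], [-0.35, 0.289, -0.891]]
contact_force: [-0.3, -0.4, -3.4]
gripper_width: 0.0243
```

```bash
python3 - <<'E'
from h import *
p,R,s=pose(4); n,_,_=stand(YS); print(p,s['t'],s['contact_force'],s['wrist_torque'],s['gripper_width'], 'along n',s['contact_force']@n,'h',(p-AX)@n)
R1=frame(-n,facedir(np.radians(20.7+119.7),YS))
delta(p,R,AX+.1973*n,R1)
E
```

```text
[0.48426632 0.19473421 0.26335936] 13.05 [ 0.08808423 -0.33154066 -2.69603342] [ 0.12487088  0.89986697 -0.05888405] 0.024595032568135736 along n -2.4585747839397136 h 0.1995072280812394
slide [0.0, 0.0001, 0.0022] ang [0.0, -0.0, -0.0003] rows>= 0.044177166193841544 0.0022052974633227254
```

>>> carry_out --plan '[{"slide": [0, 0, 0.001], "angular": [0, 0, 0]}, {"slide": [0, 0, 0.002], "angular": [0, 0, 0]}, {"slide": [0, 0, 0.0025], "angular": [0, 0, 0]}, {"slide": [0, 0, 0.0025], "angular": [0, 0, 0]}]'

```text
t: 13.45
position: [0.4854, 0.1946, 0.2611]
tool_rot: [[-0.612, 0.65, 0.451], [0.71, 0.703, -0.05], [-0.35, 0.289, -0.891]]
contact_force: [-0.3, 0.3, -4.7]
gripper_width: 0.0243
```

```bash
python3 - <<'E'
from h import *
p,R,s=pose(4); n,_,_=stand(YS); print(p,s['t'],s['contact_force'],s['wrist_torque'],s['gripper_width'], 'along n',s['contact_force']@n,'h',(p-AX)@n)
E
```

```text
[0.48539237 0.19460747 0.26114259] 13.6 [ 0.90744244 -0.77774153 -2.90999067] [0.0630293  0.83171507 0.00938592] 0.02448027411959165 along n -3.041315444700283 h 0.1970176250839474
```

>>> carry_out --plan '[{"slide": [0, 0, 0.0007], "angular": [0, 0, 0]}, {"slide": [0, 0, 0.0012], "angular": [0, 0, 0]}, {"slide": [0, 0, 0.0012], "angular": [0, 0, 0]}]'

```text
t: 13.9
position: [0.4854, 0.1947, 0.2608]
tool_rot: [[-0.611, 0.65, 0.452], [0.709, 0.703, -0.051], [-0.351, 0.29, -0.891]]
contact_force: [-18.1, -4.7, 20.9]
gripper_width: 0.0247
```

```bash
python3 - <<'E'
from h import *
p,R,s=pose(4); n,_,_=stand(YS); print(p,s['t'],s['contact_force'],s['wrist_torque'],s['gripper_width'], 'along n',s['contact_force']@n,'h',(p-AX)@n)
im,d,pp=grab('wrist'); cv2.imwrite('pics/w8.png',im)
im,d,pp=grab('scene'); im2,_,_=grab('side')
c=lambda im,u,v,r,k=400:cv2.resize(im[v-r:v+r,u-r:u+r],(k,k),interpolation=cv2.INTER_CUBIC)
cv2.imwrite('pics/s8.png',np.hstack([c(im,350,245,40),c(im2,190,270,40)]))
E
```

```text
[0.4854406  0.19464591 0.26082902] 14.05 [-18.95905336  -4.41386159  20.34159489] [-0.81318458  1.8966312  -0.54123819] 0.024624097659091435 along n 26.45728764577601 h 0.19671840676881575
```

View pics/s8.png

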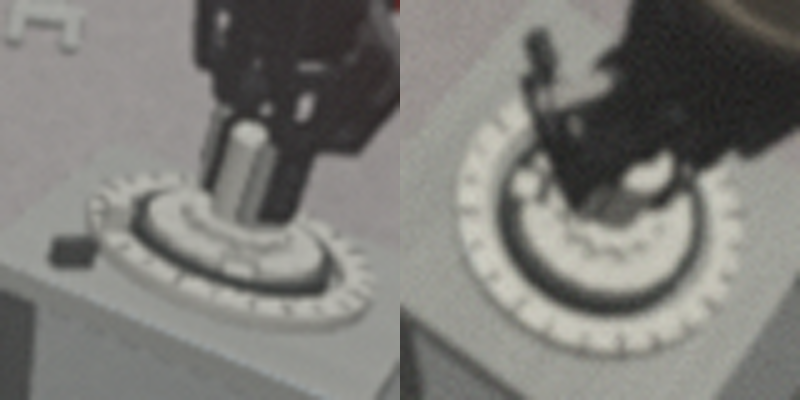

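The scene and side views show the disc lying in the cup with the key in its notch, and the push met 26 N at the floor height. I'll ease off the pressure before turning.

>>> carry_out --plan '[{"slide": [0, 0, -0.0008], "angular": [0, 0, 0]}, {"slide": [0, 0, -0.0008], "angular": [0, 0, 0]}, {"slide": [0, 0, -0.0008], "angular": [0, 0, 0]}]'

```text
t: 14.5
position: [0.4855, 0.1946, 0.261]
tool_rot: [[-0.611, 0.65, 0.452], [0.71, 0.703, -0.05], [-0.35, 0.29, -0.891]]
contact_force: [-6.8, -1.5, 7.1]
gripper_width: 0.0245
```

```bash
python3 - <<'E'
from h import *
p,R,s=pose(3); n,_,_=stand(YS); print(p,s['t'],s['contact_force'],s['wrist_torque'], 'along n',s['contact_force']@n,'h',(p-AX)@n,s['qpos'])
delta(p,R,AX+.1973*n,frame(-n,facedir(np.radians(20.7+119.7),YS)))
E
```

```text
[0.48554951 0.1946452  0.26101648] 14.6 [-7.07286325 -1.68741602  6.82040635] [-0.14504001  1.04508873 -0.08039201] along n 9.183610414562244 h 0.19683625433889065 [-0.19879739  0.34246182 -0.46090418  2.19471282  1.08904896  0.51738043
 -0.78151568]
slide [0.0001, -0.0, -0.0005] ang [0.0003, 0.0003, -0.0003] rows>= 0.009416352730283047 0.003726981275147962
```

>>> carry_out --plan '[{"slide": [0, 0, 0], "angular": [0, 0, 0.04]}, {"slide": [0, 0, 0], "angular": [0, 0, 0.1]}, {"slide": [0, 0, 0], "angular": [0, 0, 0.17]}, {"slide": [0, 0, 0], "angular": [0, 0, 0.24]}, {"slide": [0, 0, 0], "angular": [0, 0, 0.31]}, {"slide": [0, 0, 0], "angular": [0, 0, 0.38]}, {"slide": [0, 0, 0], "angular": [0, 0, 0.45]}, {"slide": [0, 0, 0], "angular": [0, 0, 0.51]}, {"slide": [0, 0, 0], "angular": [0, 0, 0.55]}, {"slide": [0, 0, 0], "angular": [0, 0, 0.55]}]'

```text
t: 15.6
position: [0.4854, 0.1946, 0.2609]
tool_rot: [[-0.18, 0.874, 0.451], [0.973, 0.227, -0.05], [-0.146, 0.43, -0.891]]
contact_force: [-8.0, -1.6, 7.0]
gripper_width: 0.0243
```

```bash
cat > chk.py <<'E'
from h import *
p,R,s=pose(3); n,up,l=stand(YS); print(p,s['t'],s['contact_force'],s['wrist_torque'],'g',s['gripper_width'], 'along n',s['contact_force']@n,'torque n',s['wrist_torque']@n,'h',(p-AX)@n)
print('lateral',((p-AX)@up).round(4),((p-AX)@l).round(4),'tool x ang',np.degrees(np.arctan2(R[:,0]@l,R[:,0]@up)),'tilt err',np.degrees(np.arccos(-R[:,2]@n)),'q7',s['qpos'][6])
E
python3 - <<'E'
from chk import *
im,d,pp=grab('scene'); im2,_,_=grab('side')
c=lambda im,u,v,r,k=400:cv2.resize(im[v-r:v+r,u-r:u+r],(k,k),interpolation=cv2.INTER_CUBIC)
cv2.imwrite('pics/s9.png',np.hstack([c(im,350,245,40),c(im2,190,270,40)]))
E
```

```text
[0.48540205 0.19461857 0.26092671] 15.7 [-8.54910829 -2.0914517   6.20053312] [-0.25376494  1.31720516 -0.31972884] g 0.02436491401939979 along n 9.277101251402845 torque n -0.10424078399463219 h 0.19682147012125895
lateral -0.0001 -0.0001 tool x ang 108.83000720431227 tilt err 0.013067236516225801 q7 -1.3163904653595169
```

View pics/s9.png

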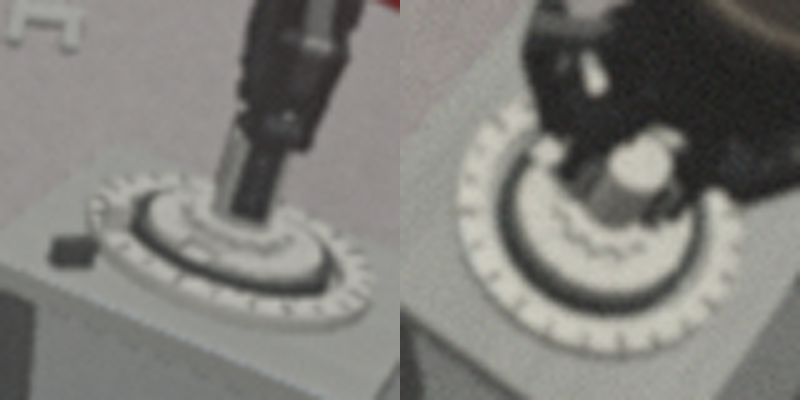

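The key has moved with the disc, from (240,268) to (200,250) in the scene crop. The ring and lug are unchanged. Continuing the turn.

>>> carry_out --plan '[{"slide": [0, 0, 0], "angular": [0, 0, 0.04]}, {"slide": [0, 0, 0], "angular": [0, 0, 0.1]}, {"slide": [0, 0, 0], "angular": [0, 0, 0.16]}, {"slide": [0, 0, 0], "angular": [0, 0, 0.22]}, {"slide": [0, 0, 0], "angular": [0, 0, 0.28]}, {"slide": [0, 0, 0], "angular": [0, 0, 0.33]}, {"slide": [0, 0, 0], "angular": [0, 0, 0.36]}, {"slide": [0, 0, 0], "angular": [0, 0, 0.36]}]'

```text
t: 16.6
position: [0.4853, 0.1946, 0.2609]
tool_rot: [[0.139, 0.882, 0.451], [0.99, -0.13, -0.05], [0.014, 0.454, -0.891]]
contact_force: [-9.6, -3.2, 7.8]
gripper_width: 0.0243
```

```bash
python3 chk.py
```

```text
[0.48527036 0.19456404 0.26085452] 16.7 [-9.92998795 -2.48015099  7.37431322] [-0.31740686  1.52203149 -0.27561048] g 0.024703489356668086 along n 10.926489632680562 torque n -0.025930709970511192 h 0.19681383436300712
lateral -0.0002 -0.0001 tool x ang 88.21702177572847 tilt err 0.017143316460180264 q7 -1.6653431378045835
```

>>> carry_out --plan '[{"slide": [0, 0, 0], "angular": [0, 0, 0.03]}, {"slide": [0, 0, 0], "angular": [0, 0, 0.06]}, {"slide": [0, 0, 0], "angular": [0, 0, 0.08]}, {"slide": [0, 0, 0], "angular": [0, 0, 0.08]}]'

```text
t: 17.1
position: [0.4852, 0.1946, 0.2608]
tool_rot: [[0.208, 0.868, 0.451], [0.977, -0.208, -0.051], [0.05, 0.451, -0.891]]
contact_force: [-10.2, -2.6, 7.9]
gripper_width: 0.0242
```

```bash
python3 chk.py
```

```text
[0.48523941 0.19455236 0.26082923] 17.2 [-9.75412034 -2.43561186  8.01665465] [-0.3005753   1.53806056 -0.32873545] g 0.02478084061318861 along n 11.421704067517789 torque n -0.08005504248858188 h 0.19680467234579765
lateral -0.0003 -0.0002 tool x ang 83.64399749114476 tilt err 0.018968346713287922 q7 -1.7427753691010095
```

>>> carry_out --plan '[{"slide": [0, 0, 0], "angular": [0, 0, 0.03]}, {"slide": [0, 0, 0], "angular": [0, 0, 0.06]}, {"slide": [0, 0, 0], "angular": [0, 0, 0.08]}, {"slide": [0, 0, 0], "angular": [0, 0, 0.08]}]'

```text
t: 17.6
position: [0.4854, 0.1948, 0.2609]
tool_rot: [[0.277, 0.848, 0.451], [0.957, -0.286, -0.05], [0.087, 0.446, -0.891]]
contact_force: [-7.0, -1.3, 4.9]
gripper_width: 0.0243
```

```bash
python3 chk.py
```

```text
[0.48545497 0.19481137 0.26095034] 17.7 [-7.83310163 -0.63336395  5.55378006] [-0.04119644  1.22852518 -0.17608671] g 0.024322814083413486 along n 8.450987796324714 torque n -0.07661952446141812 h 0.19682832450997104
lateral -0.0001 0.0001 tool x ang 79.0666432404172 tilt err 0.02554469310742433 q7 -1.8200887581621206
```

>>> carry_out --plan '[{"slide": [0, 0, 0], "angular": [0, 0, 0.03]}, {"slide": [0, 0, 0], "angular": [0, 0, 0.05]}, {"slide": [0, 0, 0], "angular": [0, 0, 0.05]}]'

```text
t: 18.0
position: [0.4856, 0.1949, 0.261]
tool_rot: [[0.319, 0.833, 0.452], [0.942, -0.333, -0.05], [0.109, 0.441, -0.891]]
contact_force: [-5.2, 1.0, 5.7]
gripper_width: 0.0243
```

```bash
python3 - <<'E'
from chk import *
im3,_,_=grab('wrist'); cv2.imwrite('pics/w10.png',im3)
im,d,pp=grab('scene'); im2,_,_=grab('side')
c=lambda im,u,v,r,k=400:cv2.resize(im[v-r:v+r,u-r:u+r],(k,k),interpolation=cv2.INTER_CUBIC)
cv2.imwrite('pics/s10.png',np.hstack([c(im,350,245,40),c(im2,190,270,40)]))
E
```

```text
[0.48557848 0.19489644 0.26101206] 18.1 [-5.62854531 -0.38184561  4.73391644] [ 0.11844689  0.99206095 -0.1093253 ] g 0.02459110842948979 along n 6.738405983699221 torque n -0.10103993493444216 h 0.19683186372537168
lateral 0.0001 0.0002 tool x ang 76.20107341305422 tilt err 0.04384290809129725 q7 -1.8684617618927053
```

View pics/s10.png

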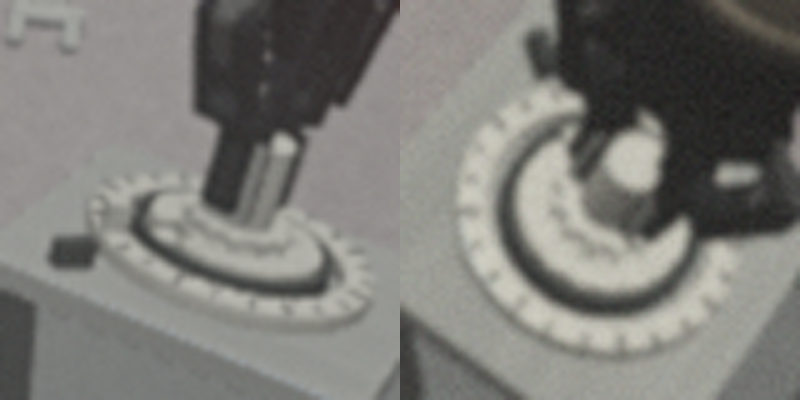

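View pics/w10.png

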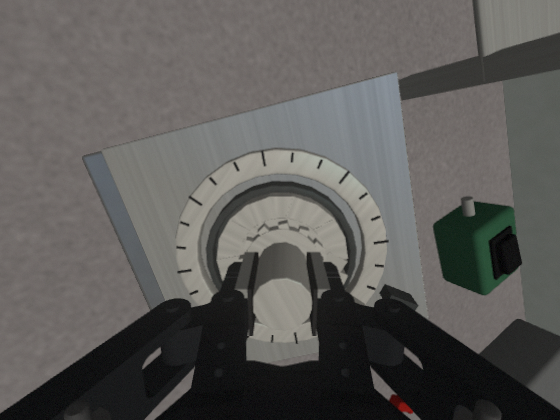

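>>> carry_out --plan '[{"slide": [0, 0, 0], "angular": [0, 0, 0.03]}, {"slide": [0, 0, 0], "angular": [0, 0, 0.06]}, {"slide": [0, 0, 0], "angular": [0, 0, 0.06]}]'

```text
t: 18.55
position: [0.4857, 0.1954, 0.2611]
tool_rot: [[0.367, 0.813, 0.452], [0.92, -0.389, -0.049], [0.136, 0.434, -0.891]]
contact_force: [-1.7, 5.6, 2.6]
gripper_width: 0.0247
```

```bash
python3 chk.py
```

```text
[0.48572744 0.19538123 0.26107773] 18.65 [-5.23552940e-03  5.95181231e+00  2.04268942e+00] [0.8088188  0.45148954 1.1250017 ] g 0.02494467146802273 along n 2.1212649200688833 torque n 0.6601108605143999 h 0.1968475093469191
lateral 0.0002 0.0007 tool x ang 72.80336723527485 tilt err 0.10644424408231275 q7 -1.9259798605404352
```

The wrist torque jumped to 0.66 N·m, so this looks like the stop, near the expected angle. I'll verify in the pictures before releasing.

```bash
python3 - <<'E'
from chk import *
im,d,pp=grab('scene'); im2,_,_=grab('side')
c=lambda im,u,v,r,k=400:cv2.resize(im[v-r:v+r,u-r:u+r],(k,k),interpolation=cv2.INTER_CUBIC)
cv2.imwrite('pics/s11.png',np.hstack([c(im,340,245,35),c(im2,185,262,35)]))
E
```

```text
[0.48573554 0.19537874 0.26108407] 18.75 [0.31560623 5.63953426 2.65469376] [0.84221904 0.48295696 1.06585676] g 0.02470105941918604 along n 2.5061191800615856 torque n 0.5939220112991205 h 0.1968493739508247
lateral 0.0002 0.0007 tool x ang 72.83714861132344 tilt err 0.10685747259784027 q7 -1.9258907299592354
```

View pics/s11.png

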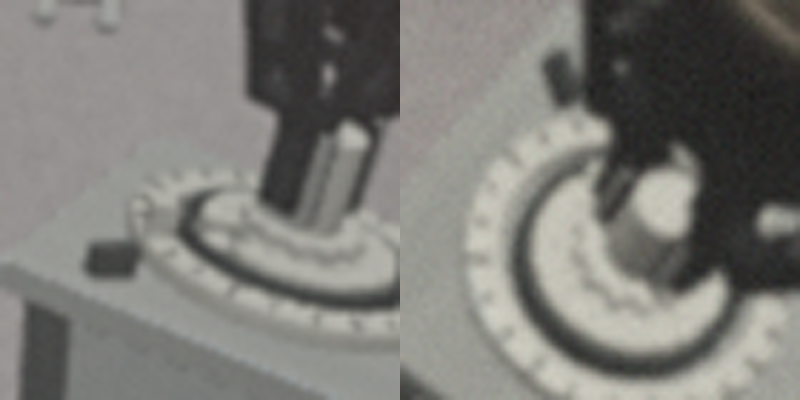

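>>> carry_out --plan '[{"slide": [0, 0, 0], "angular": [0, 0, 0.02]}, {"slide": [0, 0, 0], "angular": [0, 0, 0.03]}, {"slide": [0, 0, 0], "angular": [0, 0, 0.03]}]'

```text
t: 19.15
position: [0.4856, 0.195, 0.261]
tool_rot: [[0.392, 0.802, 0.452], [0.908, -0.416, -0.049], [0.148, 0.429, -0.891]]
contact_force: [-2.7, 4.1, 4.9]
gripper_width: 0.0245
```

```bash
python3 chk.py
```

```text
[0.48562226 0.19499898 0.26102147] 19.25 [-2.32142882  3.77000841  4.37236782] [0.53631388 0.75984363 0.67719161] g 0.02473094420302862 along n 5.132549032816972 torque n 0.39954788879839487 h 0.1968256420162893
lateral 0.0001 0.0003 tool x ang 71.06052866138575 tilt err 0.05567207449497456 q7 -1.9552649196606335
```

The torque holds and slips at 0.4–0.6 N·m, so the nest is at the stop. I'm releasing with a partial opening to stay clear of the lug.

>>> carry_out --plan '[{"slide": [0, 0, 0], "angular": [0, 0, 0]}, {"slide": [0, 0, 0], "angular": [0, 0, 0]}, {"slide": [0, 0, 0], "angular": [0, 0, 0]}, {"slide": [0, 0, 0], "angular": [0, 0, 0]}, {"slide": [0, 0, 0], "angular": [0, 0, 0]}, {"slide": [0, 0, 0], "angular": [0, 0, 0]}]' --fingers -0.1

```text
t: 19.85
position: [0.4856, 0.1945, 0.2608]
tool_rot: [[0.392, 0.802, 0.451], [0.908, -0.416, -0.05], [0.147, 0.429, -0.891]]
contact_force: [0.6, 0.3, -0.7]
gripper_width: 0.0469
```

```bash
python3 chk.py
```

```text
[0.48558305 0.19454386 0.26080179] 19.95 [0.01265549 0.06169654 0.09028515] [ 0.06463224  0.46061651 -0.01497781] g 0.04675007640282999 along n 0.07783235245199095 torque n -0.01937921031498257 h 0.19662474177363146
lateral 0.0 -0.0001 tool x ang 71.04905618098827 tilt err 0.0032736059789354797 q7 -1.9551740132035935
```

Released, with forces at zero. I'm retreating straight out along the tool axis.

>>> carry_out --plan '[{"slide": [0, 0, -0.005], "angular": [0, 0, 0]}, {"slide": [0, 0, -0.015], "angular": [0, 0, 0]}, {"slide": [0, 0, -0.03], "angular": [0, 0, 0]}, {"slide": [0, 0, -0.05], "angular": [0, 0, 0]}, {"slide": [0, 0, -0.07], "angular": [0, 0, 0]}, {"slide": [0, 0, -0.09], "angular": [0, 0, 0]}, {"slide": [0, 0, -0.1], "angular": [0, 0, 0]}, {"slide": [0, 0, -0.1], "angular": [0, 0, 0]}, {"slide": [0, 0, -0.1], "angular": [0, 0, 0]}, {"slide": [0, 0, -0.1], "angular": [0, 0, 0]}]'

```text
t: 20.95
position: [0.4406, 0.1994, 0.3491]
tool_rot: [[0.393, 0.802, 0.45], [0.908, -0.416, -0.051], [0.147, 0.429, -0.891]]
contact_force: [-0.9, -0.1, -0.2]
gripper_width: 0.0467
```

```bash
python3 - <<'E'
from chk import *
vision.read_camera('wrist'); vision.read_camera('wrist')
im,d,pp=grab('wrist'); cv2.imwrite('pics/w12.png',im)
W=cloud(d,pp); C=AX-np.array([.0012,-.0002,.0005])
def warp(hh,R=75,k=4):
    a=np.arange(R,-R,-1/k)/1000; A,B=np.meshgrid(a,a,indexing='ij')
    uv=proj((C+hh*n+A[...,None]*up+B[...,None]*l).reshape(-1,3),pp).astype(np.float32).reshape(*A.shape,2)
    return cv2.remap(im,uv[...,0],uv[...,1],cv2.INTER_CUBIC)
cv2.imwrite('pics/warpend.png',warp(.014))
h=(W-C)@n; a=(W-C)@up;b=(W-C)@l;r=np.hypot(a,b)
k=(r<.034)&(r>.026)&(h>.008)&(h<.022); X=W[k]-C; A=np.c_[X@up,X@l,np.ones(len(X))]; 
from scipy.optimize import least_squares
f=least_squares(lambda c:A@c-X@n,[0,0,.015],loss='soft_l1',f_scale=.0005); print('flange top plane h',f.x,k.sum())
k=(h>.019)&(h<.027)&(r<.065)&(r>.045); print('lug',k.sum(),np.degrees(np.arctan2(b[k].mean(),a[k].mean())),r[k].mean())
k=(h>.058)&(h<.066)&(r<.02); print('hub top',k.sum(),a[k].mean(),b[k].mean(),h[k].mean())
E
```

```text
[0.44058366 0.1994264  0.34909367] 21.05 [-0.73349618  0.13783845 -0.35362111] [0.07480344 0.47963381 0.06757749] g 0.046833268992817985 along n 0.022799728155377445 torque n 0.05054371034037188 h 0.295842506378618
lateral -0.0002 -0.0003 tool x ang 71.05576567606936 tilt err 0.06864501603686009 q7 -1.6795572567303654
flange top plane h [-0.00164372  0.0041564   0.01489442] 1803
lug 117 -49.31750379587306 0.05333177176589119
hub top 53 0.0014038693680393246 0.0013802586727757037 0.058271683131196864
```

View pics/warpend.png

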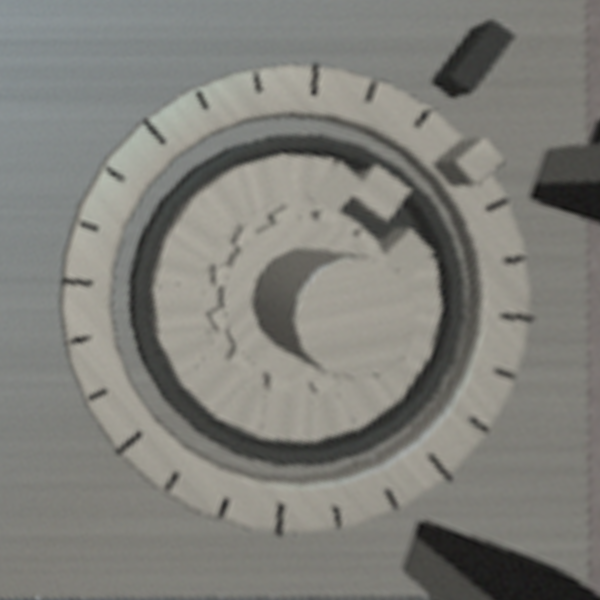

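View pics/w12.png

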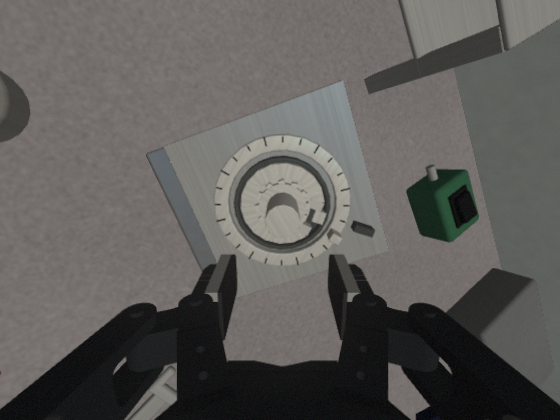

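```bash
python3 - <<'E'
from h import *
im,d,pp=grab('scene'); cv2.imwrite('pics/send.png',im)
E
```

```text
(no output)
```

View pics/send.png

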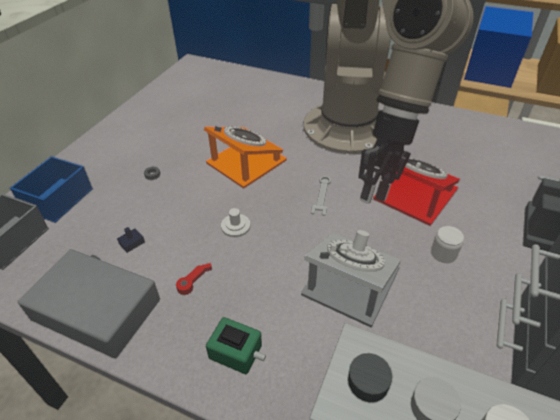

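The blank (235,222), pawl (193,277) and pin block (130,239) are at the same pixels as at the start. The disc sits in the grey stand's nest, and the gripper is clear.

```bash
python3 -c "
from plant import ctrl
print(ctrl.job_done())"
```

```text
the job is handed in; nothing more can be done
None
```

I picked up the notched disc by its hub and seated it in the grey stand's nest with the notch over the key. I then turned disc and nest clockwise to the stop, let go, backed out along the face normal and handed the job in at about 21 s of the 45 s.

**Last checks:**
- **Seating:** the flange top measured 14.9 mm above the face, against 15 mm when fully home. It read tilted by about 0.25° on the depth data.
- **Stop:** the key turned from about 21° left of uphill to about 39° right (roughly 1.04 rad). The wrist torque rose from near zero to 0.66 N·m, and the grip then slipped on the hub. The index block reads about 36.5° right of uphill, so block and key differ by about 2°. I put that down to parallax, but did not confirm it.
- **Ring:** the lug read -49.3°, against -49.05° before. That difference is within measuring noise, and the tick marks did not move.
- **Other parts:** the blank, pawl and pin block are at the same pixels as at the start.
- **Forces:** the largest I saw was about 28 N, while seating the disc. Contact readings were near zero once the gripper was clear.

**Disagreement:** the wrist camera differed from the scene and side cameras by about 1 mm. I allowed for it by measuring the disc and nest in one image.

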